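# Stow a salvaged capacitor and close the storage jar

## Robot

A 7-joint arm with a two-finger parallel gripper is mounted at the origin on the work surface. World frame = base frame: x ahead of the robot, y to its left, z up, the work surface at z = 0. Lengths are in m, angles in rad, forces in N, time in s.
With the tool pointing down it reaches from about 0.4 to 0.9 m from the base axis. Payload 5.5 kg.
Tool frame: the origin (TCP) lies midway between the tips of the shut fingers; the grasp point (between the pads) lies 19 mm behind it (grip_depth is the distance from the TCP to the grasp point, in m); z points along the fingers, y is the line along which they close (so a half turn about z gives the same grasp; the last joint's range is limited). The gripper opens to 85 mm and grips with 20 to 120 N. Pads are 22 mm wide; open, the fingers measure 114 mm over their backs; the gripper's body (76 mm by 85 mm) begins 54 mm behind the grasp point. The pads swing forward as they close: fully open they stand 13 mm farther back than shut.
Start: joints at [1.372, 0.501, -0.427, 1.55, 0.221, 1.138, -0.21], TCP at [0.29, -0.582, 0.193] pointing down, gripper open.
Joint ranges: [-2.88, 2.88], [-0.31, 2.03], [-1.54, 1.56], [0.2, 2.42], [-1.41, 4.55], [0.19, 2.02], [-2.57, 2.57]. Speed limits (rad/s): [2.57, 2.57, 3.14, 3.14, 3.14, 3.14, 3.14].

## Interface

Orientations are given as a rotation vector (axis times angle).
In Python, from bench import * gives the robot as it stands.
- The arm moves only by the tool apply_moves, never from a script. Its argument "motion" is a list of rows, each an object with "delta_pos": the shift along the tool's x, y, z in mm, a list of three; "turn": the turn, a rotation vector about the tool's x, y, z in degrees, a list of three. In form: [{"delta_pos": [x, y, z], "turn": [ax, ay, az]}, ...]. A call has 1 to 10 rows; each row is the pose to reach, as a shift and turn from the pose commanded when the call began, along the tool's axes at that moment; what a row does not reach only later rows make up. A row lasts 1/10 s, in which the tool goes at most 50 mm and 8.59 degrees, less where a joint would pass 70% of its speed; a pose out of reach is approached as far as the arm can. A call with a gripper value outside its range is refused whole. "jaw" is the gripper command: -1 is fully open, 1 is shut, values between are in proportion, set as the call begins (left out, the last holds). The fingers move at their own pace and stop on an object; "force" is the grip in N (left out, the last holds). Time passes only in rows, so rows that repeat a pose let the fingers close. It gives the time, the measured TCP pose, the force, the opening and the grip force at its end, in the units of the state.
- get_state(): the state, without advancing time (a new reading comes with each control period).
- camera(name): name is "scene" or "top" or "wrist"; returns a dict with "image" (480x640x3 uint8, red, green, blue), "camera_matrix" (3x3 intrinsics, pixels), "distortion" ([k1, k2, p1, p2, k3] as OpenCV has them; the pictures are not rectified), "extrinsics" (4x4, takes a point from world to camera coordinates); the wrist camera has in their place "hand_eye" (4x4, takes a point from camera to tool coordinates, whose origin is the TCP and whose axes are the flange's). Camera axes: x right, y down, z forward; pixel columns grow to the right and rows downward; lengths in m; the calibration is good to about 2 mm. A picture is of the moment at which its call begins: read the wrist's pose just before it. There is no depth.
- close_job(): hands the job in; it is judged then, once.
Trained networks look in a picture, given as the dict that the camera call returned (one of the last four; its "shot" number tells which), for a name from the list of things; names that differ only in an ending like _2 or _b are one class to them, and where a whole thing is asked for, a point or a joint stands for the part that bears it (a point fixed in the world has none). Each returns a list of dicts, best first, with "p" (0 to 1); they miss things now and then, are a little off and sometimes report something else, mostly with a low value. They report only what shows in the picture. A call takes as long as a camera call.
- find_in(picture, target): "at" ([x, y, z] in m, in world coordinates, good to about 4 mm: the middle of the surface that is visible of it).
The state is a dict: "time": time; "joint_pos": joint angles; "dq": joint speeds; "tau": joint torques, N m; "tool_pos": TCP position; "ee_rot": TCP orientation; "ft_force": force on the tool from outside, world axes, zero at the start; "moment": the same for the moment, N m; "gripper_width": opening from 0.0 (shut) to 1.0 (fully open); "grip_force": force on a finger pad.
Only numpy, scipy, OpenCV 4.12 (cv2) and the standard library are available. Lean on these libraries where they do the work, as an engineer would, in place of code of your own. Each camera call takes 0.05 s, during which the arm holds its last target. There are 200 camera calls.

## Task

Put the blue capacitor into the open jar held in the bench holder. Then pick up the green lid lying on its side, set it upright on the jar's mouth with its white line roughly in line with the white line on the holder so that it rests on top of the thread, turn it backward (counter-clockwise seen from above) until it drops into the thread start, and screw it forward until it is fully home, with its white line at the red line. Let go of everything and leave the chip box, bottle and solder reel where they are.

Things in the scene. Friction and masses are not known exactly. Their poses are not given: they have to be found in the camera images.
- jar: Parts jar fixed in a round blue bench holder; cannot move. Origin: centre of the holder's underside on the bench, z up, x along the white line painted on the holder's disc (37 to 57 mm from the axis). Disc 120 mm wide, 15 high; three jaws up to 35 mm high. Jar body 64 mm wide, flat shoulder at z = 50 mm, neck rim at z = 72 mm, inner floor at z = 19 mm.
- lid: Green octagonal screw lid, 62 mm across flats, 67 across corners, 40 tall, about 70 g. Origin: centre of its open rim; z from rim to closed crown; x to the flat with the white line, which also runs over the crown. Flats face 0, 45, 90.. deg from x. Starts lying on a flat, z level, crown roughly toward the robot, x up, origin 31 mm above the bench. Bore 54 mm wide, 26 deep; 3 lugs at the rim.
- capacitor: Blue can capacitor standing upright, 20 mm diameter, 40 mm tall, about 22 g, silver top. Origin: centre of its underside.
- mouth (a point): Centre of the jar's mouth at the neck rim, 72 mm above the bench, on the jar's axis. Mouth 35 mm inside; white neck 41 mm outside, coned at the rim, 51 mm over the thread ridges. The lid's lugs clear the neck by 1.5 mm all round.
- jar_shoulder (a point): Centre of the jar at shoulder height, 50 mm above the bench, axes as the jar's. Heights of the lid's origin above it: 16 mm resting on the level ridge tops, 8 mm after the drop, 3 mm home. Clockwise from the drop the thread leads it down those last 5 mm between about 25 and 75 degrees of turn (2 mm vertical play), then level to a hard stop at 86 degrees.
- lid_mark (a point): Point on the lid's rim plane under its white line, 28 mm from the lid's axis along its x.
- start_line (a point): Point at shoulder height, 28 mm from the jar's axis toward the holder's white line. With the lid's white line here it rests on the ridge tops; clockwise is blocked there after 36 degrees. Turned 50 degrees (40 to 60, hard stop there) counter-clockwise, it is over the thread start and drops 8 mm once the grip lets it slide down. Three equal starts, 120 degrees apart.
- closed_line (a point): Point at shoulder height, 28 mm from the jar's axis toward the red line on the holder, which is 36 degrees clockwise (from above) from the white one. The lid's white line stands here when it is home against its stop.
- chip_box: Bystander: open clear box of chips, 95 x 130 x 30 mm, origin at the centre of its underside.
- flux_bottle: Bystander: amber bottle with red cap, 40 mm diameter, 90 mm tall, standing; origin at the centre of its underside.
- solder_reel: Bystander: grey and silver reel, 54 mm diameter, 38 mm high, standing on its flange; origin at the centre of its underside.

How it is judged:
By the outcome, as a careful person would: the job done as asked, in the order asked, and still so for the second after the job is handed in, with the robot touching nothing.
It also fails if it takes over 67 s, if anything falls off the work surface, if the arm or the gripper's body presses on something with over 40 N, if the wrist force passes 120 N, or if a joint passes its speed limit or range.

## Working session

There is one attempt and no reset: what is moved stays moved. The work goes in short steps, Python scripts to look and compute and a tool call to move; the robot and the scene stay as the last step left them, time stands still between calls to the robot, and variables do not carry over. Pictures are saved under pics/ and viewed, at most 10 in all, crops included, and the job is handed in when it is done.

Besides the shell and the picture viewer there is one more tool, called after ">>>" in YAML: its name, and indented under it one key for each argument. apply_moves: Moves the arm, as the interface text tells. Its arguments: {"type":"object","properties":{"motion":{"type":"array","items":{"type":"object","properties":{"delta_pos":{"type":"array","items":{"type":"number"}},"turn":{"type":"array","items":{"type":"number"}}}}},"jaw":{"type":"number"},"force":{"type":"number"}},"required":["motion"]}

```bash
mkdir -p pics; cat > h.py <<'E'
from bench import *
import numpy as np, cv2
from scipy.spatial.transform import Rotation as R
def save(d,n): cv2.imwrite('pics/'+n,cv2.cvtColor(d['image'],cv2.COLOR_RGB2BGR))
def ext(d,s=None):
    if 'extrinsics' in d: return np.array(d['extrinsics'])
    T=np.eye(4);T[:3,:3]=R.from_rotvec(s['ee_rot']).as_matrix();T[:3,3]=s['tool_pos']
    return np.linalg.inv(T@np.array(d['hand_eye']))
def pix2plane(d,uv,z,s=None):
    E=ext(d,s);K=np.array(d['camera_matrix']);D=np.array(d['distortion'])
    n=cv2.undistortPoints(np.array(uv,float).reshape(-1,1,2),K,D).reshape(-1,2)
    r=np.c_[n,np.ones(len(n))]@E[:3,:3];c=-E[:3,:3].T@E[:3,3]
    return c+r*((z-c[2])/r[:,2])[:,None]
def w2p(d,P,s=None):
    E=ext(d,s);return cv2.projectPoints(np.array(P,float).reshape(-1,1,3),cv2.Rodrigues(E[:3,:3])[0],E[:3,3],np.array(d['camera_matrix']),np.array(d['distortion']))[0].reshape(-1,2)
def delta(p,Rt=None,s=None):
    s=s or get_state();R0=R.from_rotvec(s['ee_rot'])
    print('dpos mm',np.round(R0.inv().apply(np.array(p)-s['tool_pos'])*1000,1), 'turn',None if Rt is None else np.round(np.degrees((R0.inv()*Rt).as_rotvec()),1))
E
python3 - <<'E'
from h import *
s=get_state();print(s['time'],s['tool_pos'],s['ee_rot'],R.from_rotvec(s['ee_rot']).as_matrix().round(3),s['gripper_width'])
for c in ['top','scene']:
    d=camera(c);save(d,c+'0.png')
    for t in ['jar','lid','capacitor','mouth','lid_mark','start_line','closed_line','chip_box','flux_bottle','solder_reel']:
        try: r=find_in(d,t)
        except Exception as e: r=[];print(e)
        print(c,t,[(np.round(x['at'],3).tolist(),round(x['p'],2)) for x in r[:2]])
print(get_state()['time'])
E
```

```text
0.0 [ 0.28926831 -0.58122819  0.19183319] [-3.05629197e+00 -7.18700440e-01  5.71159061e-04] [[ 0.895  0.446 -0.001]
 [ 0.446 -0.895  0.002]
 [ 0.    -0.002 -1.   ]] 0.9998871399219598
top jar [([0.497, -0.024, 0.016], 0.74)]
top lid [([0.503, -0.257, 0.059], 0.91), ([0.698, 0.015, 0.039], 0.53)]
top capacitor [([0.519, 0.25, 0.04], 0.44), ([0.683, 0.152, 0.007], 0.2)]
top mouth [([0.499, -0.022, 0.013], 0.77)]
top lid_mark [([0.501, -0.255, 0.057], 0.84)]
top start_line [([0.497, -0.028, 0.015], 0.81)]
top closed_line [([0.497, -0.024, 0.014], 0.9)]
top chip_box [([0.685, 0.149, 0.01], 0.72)]
top flux_bottle [([0.688, -0.144, 0.06], 0.85), ([0.498, -0.027, 0.013], 0.24)]
top solder_reel [([0.698, 0.014, 0.039], 0.95)]
scene jar [([0.52, -0.032, 0.02], 0.86)]
scene lid [([0.507, -0.256, 0.032], 0.91)]
scene capacitor [([0.523, 0.252, 0.028], 0.73)]
scene mouth [([0.524, -0.027, 0.02], 0.67)]
scene lid_mark [([0.509, -0.258, 0.035], 0.79), ([0.522, -0.027, 0.022], 0.73)]
scene start_line [([0.52, -0.031, 0.02], 0.63)]
scene closed_line [([0.526, -0.03, 0.021], 0.58)]
scene chip_box [([0.684, 0.145, 0.009], 0.82)]
scene flux_bottle [([0.7, -0.151, 0.057], 0.73)]
scene solder_reel [([0.706, 0.012, 0.034], 0.61)]
1.1
```

View pics/top0.png

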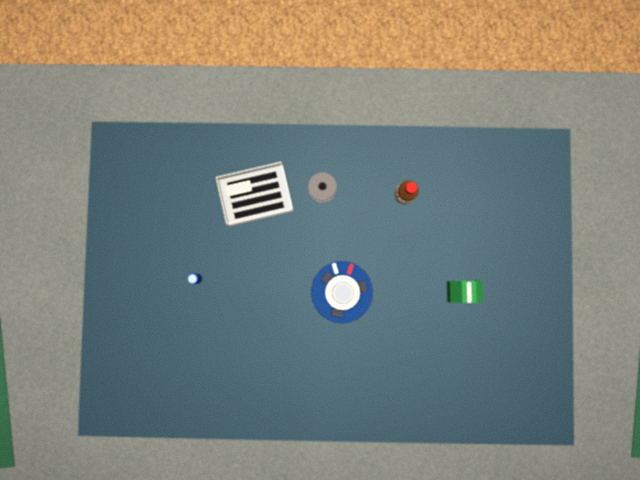

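View pics/scene0.png

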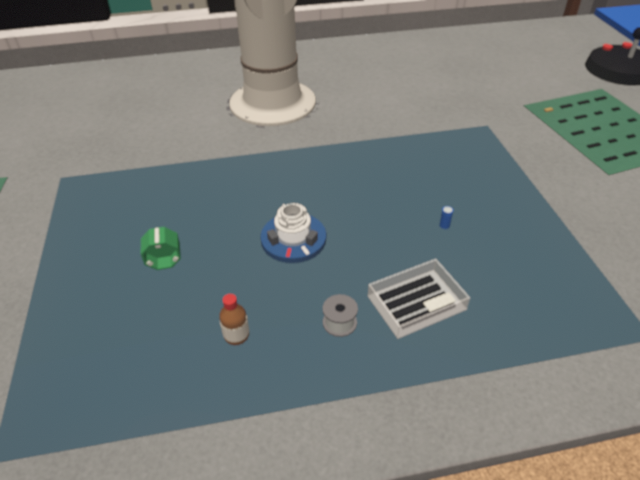

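Top view: capacitor (194,278), jar (342,292) with white and red lines at (335,268) and (351,269), lid (465,292) with its crown toward the robot. The scene view agrees. Next I'll refine these positions from pixels.

```bash
python3 - <<'E'
from h import *
d=camera('top');im=d['image'].astype(int);r,g,b=im[...,0],im[...,1],im[...,2]
def sub(m,x0,x1,y0,y1):
    o=np.zeros_like(m);o[y0:y1,x0:x1]=m[y0:y1,x0:x1];ys,xs=np.nonzero(o);return np.c_[xs,ys].astype(float)
p=sub((b>r+60)&(b>g+40),300,385,250,335)
h=cv2.convexHull(p.astype(np.float32));e=cv2.fitEllipse(h);print('disc',e)
c=pix2plane(d,[e[0]],.0147)[0];print('jar',c)
red=sub((r>170)&(g<90),340,365,255,280);wh=sub((r>190)&(g>190)&(b>190),325,343,258,274)
for n,q in (('red',red),('white',wh)):
    P=pix2plane(d,[q.mean(0)],.015)[0];v=P-c;print(n,len(q),v[:2],np.degrees(np.arctan2(v[1],v[0])))
q=sub((g>r+40)&(g>b+30)|((r>190)&(g>190)),435,500,270,315)
bx=cv2.minAreaRect(q.astype(np.float32));print('lid',bx,pix2plane(d,[bx[0]],.055)[0])
w=sub((r>170)&(g>190)&(b>170),455,482,275,310);l=cv2.fitLine(w.astype(np.float32),2,0,.01,.01).ravel();print(l)
A=pix2plane(d,[l[2:]-10*l[:2],l[2:]+10*l[:2]],.062);v=A[1]-A[0];print('line',A,np.degrees(np.arctan2(v[1],v[0])))
q=sub((b>r+20)&(b>140),180,210,268,290);print('cap',q.mean(0),pix2plane(d,[q.mean(0)],.04)[0])
delta([.52,.25,.15])
print(d['hand_eye'] if 'hand_eye' in d else np.linalg.inv(d['extrinsics'])[:3,3])
E
```

```text
disc ((341.5301818847656, 291.6846618652344), (61.098995208740234, 61.331905364990234), 158.75668334960938)
jar [ 0.4962045  -0.02715022  0.0147    ]
red 39 [ 0.0446928  -0.01535437] -18.960346539817575
white 41 [0.04540765 0.01394479] 17.07183664045753
lid ((465.5, 291.0), (22.0, 33.0), 90.0) [ 0.50228159 -0.25585113  0.055     ]
[3.2824654e-02 9.9946111e-01 4.6871591e+02 2.9251135e+02]
line [[ 0.51812153 -0.25934626  0.062     ]
 [ 0.4814325  -0.26054435  0.062     ]] -178.12965939511733
cap [191.57746479 278.4084507 ] [0.5171091  0.25757964 0.04      ]
dpos mm [ 576.9 -642.1   42.9] turn None
[0.52497009 0.00795576 1.0587083 ]
```

>>> apply_moves:
  motion:
    - {"delta_pos": [30,-33,0]}
    - {"delta_pos": [60,-67,0]}
    - {"delta_pos": [90,-100,0]}
    - {"delta_pos": [120,-134,5]}
    - {"delta_pos": [150,-167,5]}
    - {"delta_pos": [180,-200,5]}
    - {"delta_pos": [210,-234,5]}
    - {"delta_pos": [240,-267,5]}
    - {"delta_pos": [270,-300,5]}
    - {"delta_pos": [300,-334,5]}
  jaw: -0.3

```text
$.motion[0]: bad value
```

>>> apply_moves:
  motion:
    - {"delta_pos": [30,-33,0]}
    - {"delta_pos": [60,-67,0]}
    - {"delta_pos": [90,-100,5]}
    - {"delta_pos": [120,-134,10]}
    - {"delta_pos": [150,-167,15]}
    - {"delta_pos": [180,-200,20]}
    - {"delta_pos": [210,-234,25]}
    - {"delta_pos": [240,-267,30]}
    - {"delta_pos": [270,-300,35]}
    - {"delta_pos": [277,-308,38]}

```text
$.motion[0]: bad value
```

```bash
python3 - <<'E'
from h import *
s=get_state();print(s['time'],s['tool_pos'],s['joint_pos'],s['gripper_width']);d=camera('wrist');save(d,'w1.png')
for t in ['capacitor']: print([(np.round(x['at'],4).tolist(),round(x['p'],2)) for x in find_in(d,t)[:2]])
print(w2p(d,[[.519,.253,.04],[.519,.253,0]],s), np.round(d['hand_eye'],3).tolist())
E
```

```text
1.15 [ 0.28963266 -0.58190685  0.19291579] [ 1.37220276  0.50089613 -0.42698664  1.55038831  0.22081269  1.13831744
 -0.21028974] 0.9995012024686598
[]
[[-585.43033098 -573.76476317]
 [-550.7526235  -557.45693181]] [[0.0, -0.962, -0.274, 0.071], [1.0, 0.0, 0.0, -0.0], [-0.0, -0.274, 0.962, -0.181], [0.0, 0.0, 0.0, 1.0]]
```

View pics/w1.png

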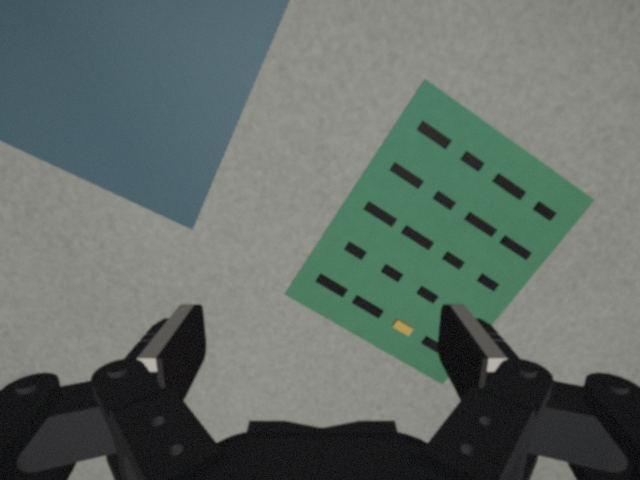

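The call was refused because each row needs "turn", so the arm is still at its start pose. The picture shows only the fingers and a decor board at (440,230).

>>> apply_moves:
  motion:
    - {"delta_pos": [30,-33,0],"turn": [0,0,0]}
    - {"delta_pos": [60,-67,0],"turn": [0,0,0]}
    - {"delta_pos": [90,-100,0],"turn": [0,0,0]}
    - {"delta_pos": [120,-134,5],"turn": [0,0,0]}
    - {"delta_pos": [150,-167,5],"turn": [0,0,0]}
    - {"delta_pos": [180,-200,5],"turn": [0,0,0]}
    - {"delta_pos": [210,-234,5],"turn": [0,0,0]}
    - {"delta_pos": [240,-267,5],"turn": [0,0,0]}
    - {"delta_pos": [270,-300,5],"turn": [0,0,0]}
    - {"delta_pos": [300,-334,5],"turn": [0,0,0]}
  jaw: -0.3

```text
time: 2.25
tool_pos: [0.4098, -0.1477, 0.1883]
ee_rot: [3.057, 0.718, 0.001]
ft_force: [0.9, -1.2, 0.9]
gripper_width: 0.651
grip_force: 0.0
```

>>> apply_moves:
  motion:
    - {"delta_pos": [30,-33,0],"turn": [0,0,0]}
    - {"delta_pos": [60,-67,0],"turn": [0,0,0]}
    - {"delta_pos": [90,-100,5],"turn": [0,0,0]}
    - {"delta_pos": [120,-134,10],"turn": [0,0,0]}
    - {"delta_pos": [150,-167,15],"turn": [0,0,0]}
    - {"delta_pos": [180,-200,20],"turn": [0,0,0]}
    - {"delta_pos": [210,-234,25],"turn": [0,0,0]}
    - {"delta_pos": [240,-267,30],"turn": [0,0,0]}
    - {"delta_pos": [270,-300,35],"turn": [0,0,0]}
    - {"delta_pos": [277,-308,38],"turn": [0,0,0]}

```text
time: 3.25
tool_pos: [0.5198, 0.2566, 0.1501]
ee_rot: [-3.052, -0.727, -0.002]
ft_force: [-1.0, 0.5, 0.5]
gripper_width: 0.65
grip_force: 0.0
```

```bash
python3 - <<'E'
from h import *
s=get_state();print(s['time'],s['tool_pos'],s['joint_pos'],s['gripper_width']);d=camera('wrist');save(d,'w2.png')
for t in ['capacitor']: print([(np.round(x['at'],4).tolist(),round(x['p'],2)) for x in find_in(d,t)[:2]])
print(w2p(d,[[.519,.253,.04],[.519,.253,0]],s))
E
```

```text
3.25 [0.51978245 0.25659286 0.15008983] [ 0.10971261  0.5099701  -0.80640302  1.76706751  0.41635759  1.0416449
 -1.95015107] 0.6496736981700952
[([0.5187, 0.2535, 0.0402], 0.55)]
[[326.06640257 228.16507472]
 [325.73918371 216.91185365]]
```

View pics/w2.png

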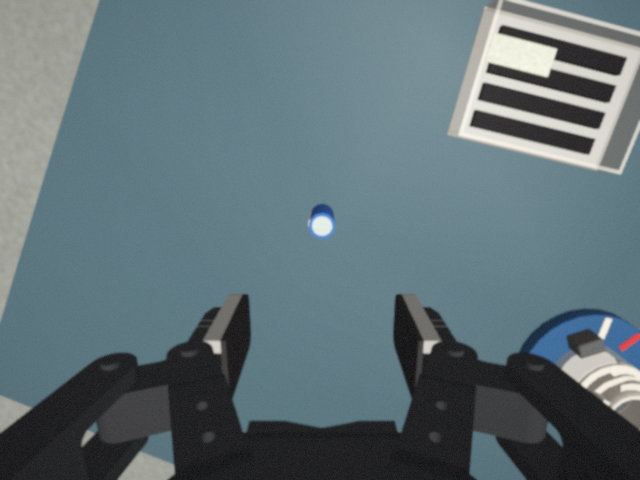

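Capacitor top centre is at pixel (321,225), standing clear ahead of the fingers. I'll compute the approach.

```bash
python3 - <<'E'
from h import *
s=get_state();d=camera('wrist')
P=pix2plane(d,[(321,225)],.04,s)[0];print(P)
P[2]=.018;delta(P)
E
```

```text
[0.51891392 0.25318664 0.04      ]
dpos mm [  1.   -3.1 131.5] turn None
```

```bash
python3 - <<'E'
from h import *
s=get_state();d=camera('wrist')
print(s['tool_pos']);print(find_in(d,'capacitor')[:1])
im=d['image'].astype(int);m=(im.min(2)>170);m[:, :280]=0;m[:,370:]=0;m[:190]=0;m[260:]=0
ys,xs=np.nonzero(m);q=(xs.mean(),ys.mean());print(q,len(xs))
P=pix2plane(d,[q],.04,s)[0];print(P);P[2]=.018;delta(P,s=s)
E
```

```text
[0.519571   0.2500816  0.14947541]
[{'at': [0.5204, 0.2562, 0.0403], 'p': 0.56}]
(np.float64(313.4588607594937), np.float64(221.0727848101266)) 316
[0.51940202 0.25701166 0.04      ]
dpos mm [  3.1  -6.3 131.5] turn None
```

>>> apply_moves:
  motion:
    - {"delta_pos": [3,-6,40],"turn": [0,0,0]}
    - {"delta_pos": [3,-6,80],"turn": [0,0,0]}
    - {"delta_pos": [3,-6,110],"turn": [0,0,0]}
    - {"delta_pos": [3,-6,130],"turn": [0,0,0]}
    - {"delta_pos": [3,-6,131],"turn": [0,0,0]}
    - {"delta_pos": [3,-6,131],"turn": [0,0,0]}

```text
time: 4.1
tool_pos: [0.5207, 0.2551, 0.0194]
ee_rot: [3.058, 0.716, 0.0]
ft_force: [0.7, 1.2, 0.3]
gripper_width: 0.65
grip_force: 0.0
```

>>> apply_moves:
  motion:
    - {"delta_pos": [0,0,0],"turn": [0,0,0]}
    - {"delta_pos": [0,0,0],"turn": [0,0,0]}
    - {"delta_pos": [0,0,0],"turn": [0,0,0]}
    - {"delta_pos": [0,0,0],"turn": [0,0,0]}
    - {"delta_pos": [0,0,0],"turn": [0,0,0]}
  jaw: 1
  force: 30

```text
time: 4.6
tool_pos: [0.5203, 0.2567, 0.0192]
ee_rot: [3.058, 0.719, 0.001]
ft_force: [0.6, -0.1, -0.6]
gripper_width: -0.001
grip_force: 0.0
```

```bash
python3 - <<'E'
from h import *
s=get_state();print(s['time'],s['tool_pos'],s['gripper_width'],s['grip_force'])
delta([.496,-.027,.15],s=s);delta([.496,-.027,.082],s=s)
E
```

```text
4.6 [0.52032132 0.25672343 0.01924546] -0.0009194646462839352 0.0
dpos mm [-148.1  243.2 -130.8] turn None
dpos mm [-148.2  243.2  -62.8] turn None
```

```bash
python3 - <<'E'
from h import *
s=get_state();d=camera('wrist');save(d,'w3.png');print(find_in(d,'capacitor')[:2])
t=camera('top');print(find_in(t,'capacitor')[:2]);sc=camera('scene');print(find_in(sc,'capacitor')[:2])
im=np.hstack([cv2.resize(d['image'],(400,300)),cv2.resize(sc['image'][140:290,360:560],(400,300))])
cv2.imwrite('pics/a.png',im[...,::-1])
E
```

```text
[{'at': [0.5238, 0.2613, 0.0316], 'p': 0.69}, {'at': [0.5049, 0.033, 0.0059], 'p': 0.61}]
[]
[{'at': [0.5233, 0.2532, 0.0264], 'p': 0.58}]
```

View pics/a.png

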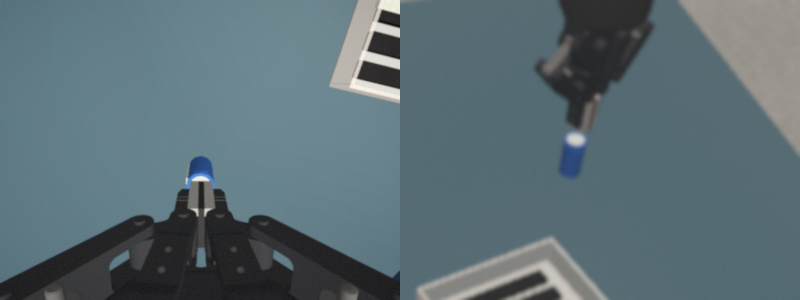

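The fingers shut just behind the capacitor. It is still upright, with its top edge at about (321,287) in wrist pixels, so it was pinched out ahead along tool +x. I'll open, back up and re-measure.

>>> apply_moves:
  motion:
    - {"delta_pos": [-10,0,0],"turn": [0,0,0]}
    - {"delta_pos": [-10,0,0],"turn": [0,0,0]}
    - {"delta_pos": [-10,0,-40],"turn": [0,0,0]}
    - {"delta_pos": [-10,0,-80],"turn": [0,0,0]}
    - {"delta_pos": [-10,0,-80],"turn": [0,0,0]}
    - {"delta_pos": [-10,0,-80],"turn": [0,0,0]}
    - {"delta_pos": [-10,0,-80],"turn": [0,0,0]}
  jaw: -0.3

```text
time: 5.6
tool_pos: [0.5105, 0.2513, 0.098]
ee_rot: [3.057, 0.719, -0.002]
ft_force: [0.5, 0.3, -0.5]
gripper_width: 0.649
grip_force: 0.0
```

```bash
python3 - <<'E'
from h import *
s=get_state();d=camera('wrist')
print(s['time'],s['tool_pos'],s['ee_rot'],s['dq'].round(3));print(find_in(d,'capacitor')[:1])
im=d['image'].astype(int);m=(im.min(2)>170);m[:, :250]=0;m[:,390:]=0;m[:150]=0;m[300:]=0
ys,xs=np.nonzero(m);q=(xs.mean(),ys.mean());print(q,len(xs),xs.min(),xs.max(),ys.min(),ys.max())
P=pix2plane(d,[q],.04,s)[0];print(P);P[2]=.018;delta(P,s=s)
print(w2p(d,[s['tool_pos']],s))
save(d,'w4.png')
E
```

```text
5.6 [0.51052434 0.25134745 0.09804177] [ 3.05741569e+00  7.18517752e-01 -2.11384480e-03] [-0.003  0.016  0.006  0.005 -0.001  0.002  0.002]
[{'at': [0.5197, 0.2585, 0.0444], 'p': 0.86}]
(np.float64(319.9546436285097), np.float64(228.28941684665227)) 463 304 332 217 240
[0.51926489 0.25694984 0.04      ]
dpos mm [10.4 -1.2 80. ] turn None
[[321.85395135 277.70770622]]
```

View pics/w4.png

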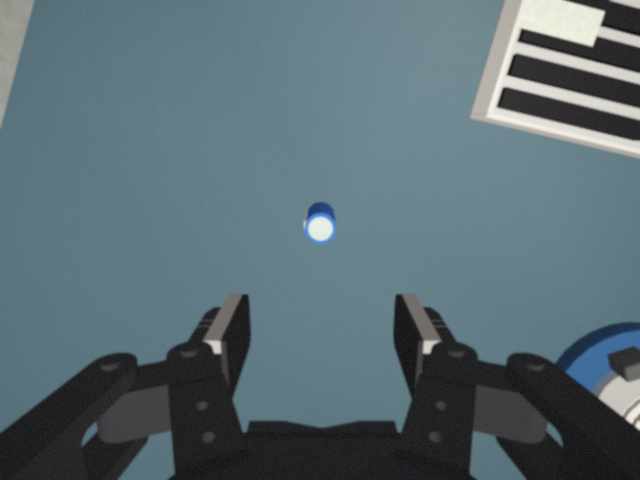

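Capacitor top is at (320,228), apparently unmoved. I'll check the projections in the shut-finger picture.

```bash
python3 - <<'E'
from h import *
s0=get_state();d=camera('wrist')
s=dict(tool_pos=np.array([.5203,.2567,.0192]),ee_rot=[3.058,.719,.001])
c=[.5193,.257]
print('top',w2p(d,[c+[.04]],s),'bottom',w2p(d,[c+[0]],s),'tcp',w2p(d,[s['tool_pos']],s))
im=cv2.imread('pics/w3.png')[...,::-1].astype(int)
b=(im[...,2]>im[...,0]+50)&(im[...,2]>im[...,1]+40);b[:, :250]=0;b[:,390:]=0;b[350:]=0
ys,xs=np.nonzero(b);print('blue',xs.min(),xs.max(),ys.min(),ys.max())
w=(im.min(2)>190);w[:, :250]=0;w[:,390:]=0;w[360:]=0
ys,xs=np.nonzero(w);print('white',xs.min(),xs.max(),ys.min(),ys.max(),xs.mean(),ys.mean())
R0=R.from_rotvec(s['ee_rot'])
for x in (0,8,12,16,20):
  q=np.array(s['tool_pos'])+R0.apply([x*.001,0,0]);print(x,w2p(d,[[q[0],q[1],.04],[q[0],q[1],0]],s).round(0).tolist())
cv2.imwrite('pics/w3c.png',cv2.resize(im[220:380,220:420].astype(np.uint8),(800,640))[:600,:,::-1])
E
```

```text
top [[320.28031331 296.48469652]] bottom [[320.49182374 266.04994926]] tcp [[321.85384602 277.7063854 ]]
blue 298 343 251 302
white 298 334 282 340 319.2822966507177 298.1626794258373
0 [[322.0, 295.0], [322.0, 265.0]]
8 [[322.0, 278.0], [322.0, 251.0]]
12 [[322.0, 269.0], [322.0, 243.0]]
16 [[322.0, 260.0], [322.0, 236.0]]
20 [[322.0, 252.0], [322.0, 229.0]]
```

View pics/w3c.png

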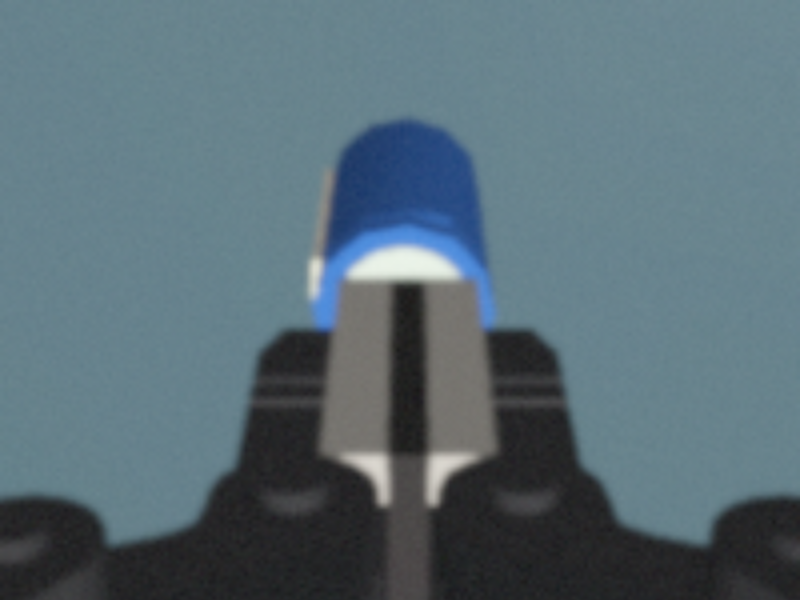

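```bash
python3 - <<'E'
from h import *
d=camera('wrist');K=np.array(d['camera_matrix']);print(K.round(1).tolist(),np.round(d['distortion'],3));H=np.array(d['hand_eye'])
def nrm(u): return cv2.undistortPoints(np.array(u,float).reshape(-1,1,2),K,np.array(d['distortion'])).reshape(-1,2)
for n,u,o in (('open',[(204,305),(440,305)],85),('.65',[(248,295),(395,295)],55.2)):
    q=nrm(u);r=o/1000/(q[1,0]-q[0,0]);P=H@[q[:,0].mean()*r,q[0,1]*r,r,1];print(n,r,P.round(4))
q=nrm([(321,290)])[0]
for z in (0,-.01,-.02,-.03,-.04):  # shut tip: x for each z
    ray=H[:3,:3]@[*q,1];k=(z-H[2,3])/ray[2];print(z,(H[:3,3]+k*ray).round(4))
E
```

```text
[[394.9, 0.0, 321.6], [0.0, 394.9, 240.5], [0.0, 0.0, 1.0]] [-0.016  0.     0.     0.     0.   ]
open 0.141959234951449 [ 0.0095  0.     -0.0513  1.    ]
.65 0.14814980893084478 [ 1.04e-02 -2.00e-04 -4.46e-02  1.00e+00]
0 [-0.0065 -0.0004  0.    ]
-0.01 [-0.0023 -0.0004 -0.01  ]
-0.02 [ 0.002  -0.0004 -0.02  ]
-0.03 [ 0.0063 -0.0004 -0.03  ]
-0.04 [ 0.0105 -0.0004 -0.04  ]
```

The pictures show the pad tips about 40 mm (shut) to 51 mm (open) behind the reported TCP, so they closed above the capacitor. I'll go lower in steps and watch the force.

>>> apply_moves:
  motion:
    - {"delta_pos": [10,-1,40],"turn": [0,0,0]}
    - {"delta_pos": [10,-1,75],"turn": [0,0,0]}
    - {"delta_pos": [10,-1,95],"turn": [0,0,0]}
    - {"delta_pos": [10,-1,95],"turn": [0,0,0]}

```text
time: 6.2
tool_pos: [0.5166, 0.256, 0.0002]
ee_rot: [3.057, 0.719, -0.011]
ft_force: [-0.3, -0.2, -0.2]
gripper_width: 0.648
grip_force: 0.0
```

>>> apply_moves:
  motion:
    - {"delta_pos": [0,0,8],"turn": [0,0,0]}
    - {"delta_pos": [0,0,14],"turn": [0,0,0]}
    - {"delta_pos": [0,0,20],"turn": [0,0,0]}
    - {"delta_pos": [0,0,20],"turn": [0,0,0]}

```text
time: 6.6
tool_pos: [0.5197, 0.2573, -0.0163]
ee_rot: [3.058, 0.719, -0.0]
ft_force: [-0.5, -0.8, -0.5]
gripper_width: 0.653
grip_force: 0.0
```

>>> apply_moves:
  motion:
    - {"delta_pos": [0,0,0],"turn": [0,0,0]}
    - {"delta_pos": [0,0,0],"turn": [0,0,0]}
    - {"delta_pos": [0,0,0],"turn": [0,0,0]}
    - {"delta_pos": [0,0,0],"turn": [0,0,0]}
  jaw: 1

```text
time: 7.0
tool_pos: [0.5202, 0.2577, -0.0155]
ee_rot: [-3.058, -0.719, -0.001]
ft_force: [-0.3, -0.2, 2.5]
gripper_width: 0.21
grip_force: 29.5
```

Gripped, confirming the offset. Carry it to the jar.

>>> apply_moves:
  motion:
    - {"delta_pos": [0,0,-40],"turn": [0,0,0]}
    - {"delta_pos": [0,0,-85],"turn": [0,0,0]}
    - {"delta_pos": [-22,37,-100],"turn": [0,0,0]}
    - {"delta_pos": [-47,77,-100],"turn": [0,0,0]}
    - {"delta_pos": [-72,118,-100],"turn": [0,0,0]}
    - {"delta_pos": [-97,159,-100],"turn": [0,0,0]}
    - {"delta_pos": [-122,200,-100],"turn": [0,0,0]}
    - {"delta_pos": [-141,232,-100],"turn": [0,0,0]}
    - {"delta_pos": [-148,244,-100],"turn": [0,0,0]}
    - {"delta_pos": [-148,244,-100],"turn": [0,0,0]}

```text
time: 8.0
tool_pos: [0.4957, -0.0295, 0.0838]
ee_rot: [3.059, 0.711, -0.001]
ft_force: [-0.4, 0.3, -0.0]
gripper_width: 0.209
grip_force: 29.5
```

```bash
python3 - <<'E'
from h import *
s=get_state();d=camera('wrist');print(s['time'],s['tool_pos'],s['joint_pos'].round(2),s['grip_force'])
im=d['image'].astype(int);r,g,b=im[...,0],im[...,1],im[...,2]
J=np.array([.496,-.027])
for a,z in ((17.1,.015),(-18.9,.015)): print(w2p(d,[[J[0]+k*np.cos(np.radians(a)),J[1]+k*np.sin(np.radians(a)),z] for k in (.037,.057)],s).round(0).tolist())
ring=[[J[0]+.0205*np.cos(t),J[1]+.0205*np.sin(t),.072] for t in np.arange(0,6.3,.2)]
o=im.astype(np.uint8)[...,::-1].copy()
for p in w2p(d,ring,s): cv2.circle(o,tuple(int(v) for v in p),1,(0,0,255),-1)
for p in w2p(d,[[J[0]+.06*np.cos(t),J[1]+.06*np.sin(t),.015] for t in np.arange(0,6.3,.1)],s): cv2.circle(o,tuple(int(v) for v in p),1,(0,255,0),-1)
cv2.imwrite('pics/j.png',o)
delta([.496,-.027,.037],s=s)
E
```

```text
8.0 [ 0.49570997 -0.02948679  0.08381646] [ 0.64  0.46 -0.77  2.01  0.43  0.84 -1.49] 29.459208324551582
[[328.0, 182.0], [333.0, 150.0]]
[[359.0, 198.0], [382.0, 176.0]]
dpos mm [ 1.4 -2.1 46.8] turn None
```

View pics/j.png

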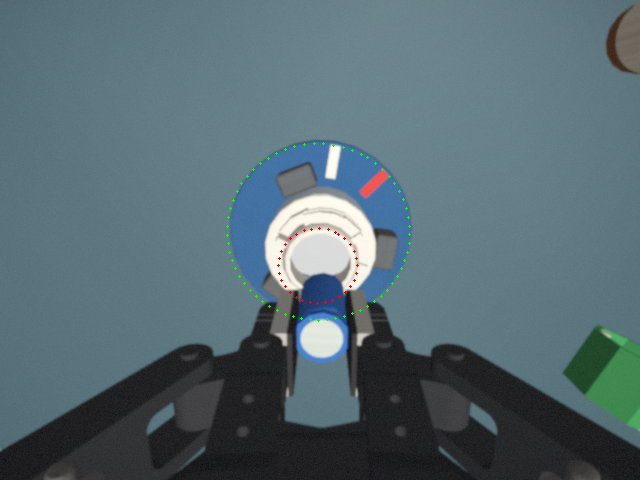

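The disc outline matches the jar estimate (white line near (333,162), red near (374,184)). The mouth sits about 2 mm further ahead, at (321,257). The capacitor hangs straight, so I'll lower and release it.

>>> apply_moves:
  motion:
    - {"delta_pos": [3,-2,15],"turn": [0,0,0]}
    - {"delta_pos": [3,-2,30],"turn": [0,0,0]}
    - {"delta_pos": [3,-2,46],"turn": [0,0,0]}
    - {"delta_pos": [3,-2,46],"turn": [0,0,0]}

```text
time: 8.45
tool_pos: [0.4952, -0.0223, 0.0349]
ee_rot: [-3.055, -0.722, 0.007]
ft_force: [-0.2, 0.4, 0.1]
gripper_width: 0.211
grip_force: 29.5
```

>>> apply_moves:
  motion:
    - {"delta_pos": [0,0,0],"turn": [0,0,0]}
    - {"delta_pos": [0,0,0],"turn": [0,0,0]}
    - {"delta_pos": [0,0,0],"turn": [0,0,0]}
    - {"delta_pos": [0,0,-40],"turn": [0,0,0]}
    - {"delta_pos": [0,0,-85],"turn": [0,0,0]}
    - {"delta_pos": [0,0,-100],"turn": [0,0,0]}
  jaw: -0.5

```text
time: 9.05
tool_pos: [0.5007, -0.0234, 0.1422]
ee_rot: [3.056, 0.719, 0.01]
ft_force: [0.1, -0.3, 1.0]
gripper_width: 0.748
grip_force: 0.0
```

```bash
python3 - <<'E'
from h import *
s=get_state();print(s['time'],s['tool_pos'],s['ft_force'])
d=camera('wrist');save(d,'w5.png');print(find_in(d,'capacitor')[:2])
# jar refine: neck/disc
im=d['image'].astype(int);r,g,b=im[...,0],im[...,1],im[...,2]
m=(b>r+60)&(b>g+25);c,_=cv2.findContours(m.astype(np.uint8),0,2);c=max(c,key=cv2.contourArea);h=cv2.convexHull(c);e=cv2.fitEllipse(h);print(e,pix2plane(d,[e[0]],.015,s))
# white rim circle
for t in 'lid','mouth': print(t,[(np.round(x['at'],4),x['p']) for x in find_in(d,t)[:1]])
# lid approach: tool dir 45deg outward (+x,-z), tool y = -world y
t=np.radians(45);yaw=np.radians(-178.1+180)
z=np.array([np.cos(yaw)*np.sin(t),np.sin(yaw)*np.sin(t),-np.cos(t)]);y=np.array([np.sin(yaw),-np.cos(yaw),0]);x=np.cross(y,z)
Rt=R.from_matrix(np.c_[x,y,z]);print(Rt.as_matrix().round(2))
delta([.50,-.2,.2],Rt)
E
```

```text
9.05 [ 0.50066915 -0.02337258  0.14222282] [ 0.13311379 -0.34626671  1.00296964]
[{'at': [0.4965, -0.0223, 0.0595], 'p': 0.84}]
((324.0552978515625, 220.84974670410156), (144.35382080078125, 147.70010375976562), 87.69267272949219) [[ 0.50157425 -0.02552941  0.015     ]]
lid [(array([ 0.5143, -0.2423,  0.0494]), 0.89)]
mouth [(array([ 0.5085, -0.0238,  0.0201]), 0.81)]
[[ 0.71  0.03  0.71]
 [ 0.02 -1.    0.02]
 [ 0.71  0.   -0.71]]
dpos mm [-75.9 158.5 -62.1] turn [-9.6 44.3 23.3]
```

View pics/w5.png

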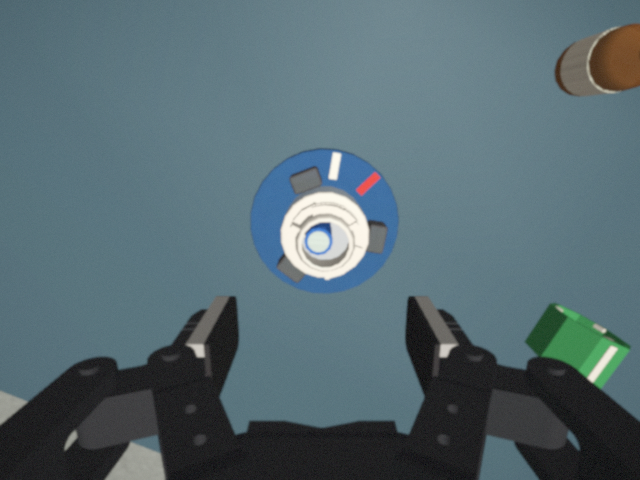

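The capacitor stands inside the jar, its top at (318,239). Next: a settled jar measurement (averaged), plus the lid.

>>> apply_moves:
  motion:
    - {"delta_pos": [0,0,0],"turn": [0,0,0]}
    - {"delta_pos": [0,0,0],"turn": [0,0,0]}
    - {"delta_pos": [0,0,0],"turn": [0,0,0]}

```text
time: 9.55
tool_pos: [0.4969, -0.0235, 0.1369]
ee_rot: [-3.057, -0.719, 0.003]
ft_force: [-0.1, 0.5, -0.5]
gripper_width: 0.749
grip_force: 0.0
```

```bash
cat >> h.py <<'E'
def jar(d,s):
    im=d['image'].astype(int);r,g,b=im[...,0],im[...,1],im[...,2]
    m=(b>r+60)&(b>g+25);c,_=cv2.findContours(m.astype(np.uint8),0,2);c=max(c,key=cv2.contourArea);h=cv2.convexHull(c);e=cv2.fitEllipse(h)
    P=pix2plane(d,h.reshape(-1,2),.015,s)[:,:2];(cx,cy),rr=cv2.minEnclosingCircle(P.astype(np.float32))
    A=np.c_[2*P,np.ones(len(P))];q=np.linalg.lstsq(A,(P**2).sum(1),rcond=None)[0]
    res=[q[:2],np.sqrt(q[2]+q[:2]@q[:2])]
    for n,m in (('red',(r>170)&(g<110)&(b<120)),('white',(r>200)&(g>200)&(b>200))):
        W=np.array([[q[0]+k*np.cos(a),q[1]+k*np.sin(a),.015] for k in (.04,.045,.05,.055) for a in np.arange(-1,1,.01)])
        u=w2p(d,W,s).round().astype(int);ok=m[u[:,1],u[:,0]];V=W[ok,:2]-q[:2]
        if n=='white': a=np.arctan2(V[:,1],V[:,0]);V=V[np.abs(a-.3)<.2]
        res.append((n,np.degrees(np.median(np.arctan2(V[:,1],V[:,0])))))
    return res
E
python3 - <<'E'
from h import *
for i in range(3):
    s=get_state();d=camera('wrist');print(s['tool_pos'],jar(d,s))
save(d,'w6.png')
# rim circle by white neck mask, plane z=.072
t=camera('top');print(jar(t,None) if 0 else '')
E
```

```text
[ 0.49694551 -0.02354804  0.13691675] [array([ 0.49882277, -0.02685386]), np.float64(0.05935304335509202), ('red', np.float64(-19.480565034447952)), ('white', np.float64(16.61577605879395))]
[ 0.49715278 -0.02349959  0.13711096] [array([ 0.49889192, -0.02679079]), np.float64(0.059344310774147396), ('red', np.float64(-19.48056503444795)), ('white', np.float64(17.18873385392475))]
[ 0.49731969 -0.02353307  0.13729053] [array([ 0.49885077, -0.02690023]), np.float64(0.05935655406290312), ('red', np.float64(-19.480565034447952)), ('white', np.float64(16.90225495635935))]
```

```bash
cat >> h.py <<'E'
def tilt(t,yaw,ys):
    t=np.radians(t);a=np.radians(yaw);z=np.array([np.cos(a)*np.sin(t),np.sin(a)*np.sin(t),-np.cos(t)]);y=ys*np.array([-np.sin(a),np.cos(a),0]);return R.from_matrix(np.c_[np.cross(y,z),y,z])
E
python3 - <<'E'
from h import *
delta([.46,-.26,.08],tilt(45,2,-1))
E
```

```text
dpos mm [-139.   195.    57.5] turn [-9.6 44.3 23.2]
```

>>> apply_moves:
  motion:
    - {"delta_pos": [-15,25,0],"turn": [-1.4,6.4,3.3]}
    - {"delta_pos": [-35,50,5],"turn": [-2.8,12.8,6.6]}
    - {"delta_pos": [-55,80,10],"turn": [-4.2,19.2,10]}
    - {"delta_pos": [-75,110,20],"turn": [-5.6,25.6,13.3]}
    - {"delta_pos": [-97,140,30],"turn": [-7,32,16.6]}
    - {"delta_pos": [-118,170,45],"turn": [-8.4,38.4,20]}
    - {"delta_pos": [-139,195,57],"turn": [-9.6,44.3,23.2]}
    - {"delta_pos": [-139,195,57],"turn": [-9.6,44.3,23.2]}
    - {"delta_pos": [-139,195,57],"turn": [-9.6,44.3,23.2]}
    - {"delta_pos": [-139,195,57],"turn": [-9.6,44.3,23.2]}
  jaw: -1

```text
time: 10.75
tool_pos: [0.4742, -0.1963, 0.109]
ee_rot: [-2.893, -0.201, -1.004]
ft_force: [0.6, -0.5, -0.2]
gripper_width: 1.0
grip_force: 0.0
```

```bash
python3 - <<'E'
from h import *
s=get_state();d=camera('wrist');save(d,'w7.png');print(s['tool_pos'],s['joint_pos'].round(2),R.from_rotvec(s['ee_rot']).as_matrix().round(2).tolist())
for t in 'lid','lid_mark': print(t,[(np.round(x['at'],4),x['p']) for x in find_in(d,t)[:1]])
im=d['image'].astype(int);r,g,b=im[...,0],im[...,1],im[...,2]
w=((r>165)&(g>165)&(b>150)).astype(np.uint8);gm=((g>r+35)&(g>b+20)).astype(np.uint8)
ys,xs=np.nonzero(gm);print('green',xs.min(),xs.max(),ys.min(),ys.max())
n,l,st,c=cv2.connectedComponentsWithStats(w)
print([(st[i].tolist(),c[i].round(0).tolist()) for i in range(1,n) if st[i][4]>60])
# ascii map
sub=np.where(gm,1,0)+2*w
for y in range(max(ys.min()-5,0),min(ys.max()+6,480),6): print(y,''.join('.gW#'[sub[y,x]] for x in range(max(xs.min()-8,0),min(xs.max()+8,640),4)))
o=[[.52,-.26,.062],[.48,-.26,.062],[.52,-.247,.062],[.52,-.273,.062],[.48,-.247,.062],[.48,-.273,.062]]
print(w2p(d,o,s).round(0).tolist())
E
```

```text
[ 0.47418795 -0.19633262  0.10902936] [ 1.62  0.39 -0.99  2.41 -1.19  0.21  0.45] [[0.78, 0.15, 0.61], [0.1, -0.99, 0.11], [0.62, -0.03, -0.78]]
lid [(array([ 0.5015, -0.2576,  0.0567]), 0.89)]
lid_mark [(array([ 0.4962, -0.2588,  0.06  ]), 0.91)]
green 376 475 236 320
[([49, 3, 29, 70, 155], [67.0, 30.0]), ([68, 29, 23, 62, 706], [80.0, 58.0]), ([0, 40, 20, 16, 268], [9.0, 47.0]), ([32, 189, 113, 99, 6160], [94.0, 243.0]), ([428, 241, 12, 61, 682], [434.0, 271.0]), ([140, 306, 51, 65, 581], [163.0, 337.0]), ([454, 306, 50, 64, 580], [480.0, 337.0])]
231 .............................
237 ..........gggggg.............
243 ....ggggggggggggWWggggg......
249 ....ggggggggggggWWgggggggg...
255 ...gggggggggggggWWggggggggg..
261 ...ggggggggggggWWWggggggggg..
267 ...ggggggggggggWWWggggggggg..
273 ...ggggggggggggWWWggggggggg..
279 ...ggggggggggggWWWggggggggg..
285 ...ggggggggggggWWWggggggggg..
291 ...ggggggggggggWWWggggggggg..
297 ...gggggggggggggWWggggggggg..
303 ..gggggggggggg....gg...gggg..
309 ..ggggggggggg...ggg...WWW.g..
315 .......ggggggggggg.....WWW...
321 .........................WW..
[[435.0, 245.0], [432.0, 307.0], [414.0, 242.0], [456.0, 247.0], [410.0, 304.0], [454.0, 310.0]]
```

```bash
python3 - <<'E'
from h import *
delta([.54,-.26,.085],tilt(40,1,-1));delta([.54,-.26,-.017],tilt(40,1,-1))
E
```

```text
dpos mm [32.5 71.8 52.3] turn [-5.8  1.8  4.5]
dpos mm [-30.7  74.9 132.3] turn [-5.8  1.8  4.5]
```

>>> apply_moves:
  motion:
    - {"delta_pos": [16,36,10],"turn": [-3,1,2]}
    - {"delta_pos": [32,72,35],"turn": [-5.8,1.8,4.5]}
    - {"delta_pos": [32,72,52],"turn": [-5.8,1.8,4.5]}
    - {"delta_pos": [32,72,52],"turn": [-5.8,1.8,4.5]}
    - {"delta_pos": [32,72,52],"turn": [-5.8,1.8,4.5]}

```text
time: 11.4
tool_pos: [0.5397, -0.265, 0.1002]
ee_rot: [-2.935, -0.05, -1.034]
ft_force: [-0.4, 0.7, 0.1]
gripper_width: 0.996
grip_force: 0.0
```

```bash
python3 - <<'E'
from h import *
s=get_state();d=camera('wrist');save(d,'w8.png');print(s['time'],s['tool_pos'],s['joint_pos'].round(2),R.from_rotvec(s['ee_rot']).as_matrix().round(2).tolist())
delta([.54,-.26,-.017],tilt(40,1,-1),s)
im=d['image'].astype(int);r,g,b=im[...,0],im[...,1],im[...,2]
w=((r>165)&(g>165)&(b>150)).astype(np.uint8);gm=((g>r+35)&(g>b+20)).astype(np.uint8)
ys,xs=np.nonzero(gm)
sub=np.where(gm,1,0)+2*w
for y in range(max(ys.min()-5,0),min(ys.max()+6,480),6): print(y,''.join('.gW#'[sub[y,x]] for x in range(max(xs.min()-8,0),min(xs.max()+8,640),4)))
print(xs.min(),xs.max())
o=[[x,y,.062] for x in (.523,.483) for y in (-.2477,-.2605,-.2733)]
print(w2p(d,o,s).round(0).tolist())
E
```

```text
11.4 [ 0.53966449 -0.26501218  0.1002174 ] [ 1.31  0.44 -0.69  2.26 -1.41  0.19  0.55] [[0.78, 0.04, 0.63], [0.02, -1.0, 0.04], [0.63, -0.02, -0.78]]
dpos mm [-73.1  -3.   91.7] turn [-1.6  1.2  0.4]
319 ...............................
325 .........gggggggggggggg........
331 ....ggggggggggWWWWggggggggggg..
337 ...gggggggggggWWWWggggggggggg..
343 ...gggggggggggWWWgggggggggggg..
349 ...gggggggggggWWWgggggggggggg..
355 ...gggggggggggWWWgggggggggggg..
361 ...gggggggggggWWWgggggggggggg..
367 ...gggggggggggWWWgggggggggggg..
373 ...gggggggggggWWWggggggggggggg.
379 ...gggggggggggWWWggggggggggggg.
385 ...gggggggggggWWWggggggggggggg.
391 ...gggggggggggWWWggggggggggggg.
397 ..ggggggggggggWWWggggggggggggg.
403 ...............................
258 366
[[292.0, 326.0], [315.0, 327.0], [337.0, 327.0], [287.0, 402.0], [311.0, 403.0], [335.0, 404.0]]
```

>>> apply_moves:
  motion:
    - {"delta_pos": [-25,-3,30],"turn": [0,0,0]}
    - {"delta_pos": [-50,-3,62],"turn": [0,0,0]}
    - {"delta_pos": [-66,-3,83],"turn": [0,0,0]}
    - {"delta_pos": [-73,-3,92],"turn": [0,0,0]}
    - {"delta_pos": [-73,-3,92],"turn": [0,0,0]}
    - {"delta_pos": [-73,-3,92],"turn": [0,0,0]}

```text
time: 12.05
tool_pos: [0.5476, -0.2869, 0.0214]
ee_rot: [-2.885, -0.088, -0.975]
ft_force: [0.3, 0.3, 36.3]
gripper_width: 1.003
grip_force: 18.2
```

```bash
python3 - <<'E'
from h import *
s=get_state();print(s['time'],s['tool_pos'],s['joint_pos'].round(2),R.from_rotvec(s['ee_rot']).as_matrix().round(3).tolist(),s['ft_force'])
T=R.from_rotvec(s['ee_rot']);
for k in (-.065,-.051):print(s['tool_pos']+T.apply([0,0,k]))
delta([.54,-.26,-.017],tilt(40,1,-1),s)
E
```

```text
12.05 [ 0.54755831 -0.2868869   0.02143381] [ 1.26  0.66 -0.59  2.17 -1.41  0.2   0.7 ] [[0.794, 0.085, 0.602], [0.024, -0.994, 0.108], [0.607, -0.071, -0.791]] [ 0.33952392  0.29876214 36.33611117]
[ 0.50843947 -0.29391617  0.07286634]
[ 0.51686506 -0.29240218  0.06178857]
dpos mm [-28.7 -24.6  28.8] turn [-5.6  2.6  0.5]
```

The arm drifted along a joint limit and a finger is pressing on the lid. Backing off upward; then I'll fit a kinematic model to choose reachable poses.

>>> apply_moves:
  motion:
    - {"delta_pos": [18,0,-23],"turn": [0,0,0]}
    - {"delta_pos": [48,0,-62],"turn": [0,0,0]}
    - {"delta_pos": [73,0,-92],"turn": [0,0,0]}
    - {"delta_pos": [73,0,-92],"turn": [0,0,0]}

```text
time: 12.45
tool_pos: [0.546, -0.2999, 0.1363]
ee_rot: [-2.903, -0.084, -0.961]
ft_force: [0.1, 0.1, 0.2]
gripper_width: 1.001
grip_force: 0.0
```

```bash
cat > kin.py <<'E'
from h import *
from scipy.optimize import least_squares
D=[([1.372,.501,-.427,1.55,.221,1.138,-.21],[.2897,-.5815,.1925],[-3.0563,-.7187,.0006]),
([.1097,.51,-.8064,1.7671,.4164,1.0416,-1.9502],[.5198,.2566,.1501],[-3.052,-.727,-.002]),
([.64,.46,-.77,2.01,.43,.84,-1.49],[.4957,-.0295,.0838],[3.059,.711,-.001]),
([1.62,.39,-.99,2.41,-1.19,.21,.45],[.4742,-.1963,.109],[-2.893,-.201,-1.004]),
([1.31,.44,-.69,2.26,-1.41,.19,.55],[.5397,-.265,.1002],[-2.935,-.05,-1.034]),
([1.26,.66,-.59,2.17,-1.41,.20,.70],[.5476,-.2869,.0214],[-2.885,-.088,-.975])]
def fk(q,p):
    by,o7,d1,d3,a3,d5,a5,a6,d7,l3,l5=p
    M=np.eye(4)
    def st(ax,an,t):
        nonlocal M
        A=np.eye(4);A[:3,:3]=R.from_euler(ax,an).as_matrix();B=np.eye(4);B[:3,3]=t;M=M@A@B
    st('z',by+q[0],[0,0,d1]);st('y',q[1],[0,l3,d3]);st('z',q[2],[a3,0,0]);st('y',q[3],[-a5,l5,d5]);st('z',q[4],[0,0,0]);st('y',q[5],[a6,0,d7]);st('z',q[6]+o7,[0,0,0])
    return M
def err(M,p,rv): return np.r_[(M[:3,3]-p)*10,(R.from_matrix(M[:3,:3]).inv()*R.from_rotvec(rv)).as_rotvec()]
E
cat > fit.py <<'E'
from kin import *
s=get_state();print(s['time'],s['tool_pos'],s['joint_pos'],s['ft_force'],R.from_rotvec(s['ee_rot']).as_matrix().round(2).tolist())
D.append((s['joint_pos'],s['tool_pos'],s['ee_rot']))
best=None
for by in (-2.5,0,1.57,3.1):
  for o7 in (0,1.57,3.1,-1.57):
    r=least_squares(lambda p:np.concatenate([err(fk(q,p),a,b) for q,a,b in D]),[by,o7,.3,.4,.05,.4,.05,.08,.3,0,0])
    if best is None or r.cost<best.cost: best=r
print(best.cost,best.x.round(4).tolist());print(np.array([err(fk(q,best.x),a,b) for q,a,b in D]).round(3));np.save('p.npy',best.x)
E
python3 fit.py
```

```text
12.45 [ 0.54602442 -0.29987215  0.13629472] [ 1.02356707  0.35146376 -0.2933185   2.12944106 -1.02582633  0.47516449
  0.14168361] [0.06932053 0.12641118 0.16188124] [[0.8, 0.08, 0.59], [0.03, -1.0, 0.1], [0.6, -0.06, -0.8]]
33.97419911484558 [-0.3013, -2.2848, -1.2244, 0.4136, -0.029, -0.0543, 0.573, 0.5799, -0.5401, -0.4799, 0.0163]
[[-2.026e+00  4.049e+00  2.540e-01  2.000e-03 -1.000e-03 -5.120e-01]
 [-3.500e+00 -3.033e+00  8.400e-02  9.000e-03  3.000e-03 -5.230e-01]
 [-2.438e+00  1.980e-01  3.160e-01 -4.000e-03  1.000e-03 -4.980e-01]
 [ 5.670e-01  1.055e+00 -4.680e-01  3.840e-01  1.430e-01  2.640e-01]
 [ 7.590e-01 -6.200e-02 -1.100e-02  2.430e-01  9.000e-02  4.430e-01]
 [ 1.924e+00  1.853e+00  3.290e-01  3.750e-01  1.450e-01  4.150e-01]
 [-2.390e+00 -1.575e+00 -5.050e-01  3.480e-01  1.300e-01  4.110e-01]]
```

```bash
cat > fit2.py <<'E'
from kin import *
import itertools
s=get_state();D.append((s['joint_pos'],s['tool_pos'],s['ee_rot']));print(len(D))
Q=np.array([d[0] for d in D]);T=R.from_rotvec([d[2] for d in D]);P=np.array([d[1] for d in D])
def rot(sg,o): return R.from_euler('ZYZYZYZ'[:7],np.zeros(7)) if 0 else None
def ch(sg,o):
    r=R.identity(len(Q))
    for i,a in enumerate('zyzyzyz'): r=r*R.from_euler(a,sg[i]*Q[:,i]+o[i])
    return r
res=[];rng=np.random.default_rng(0)
for sg in itertools.product([1],[1],[1,-1],[1,-1],[1,-1],[1,-1],[1,-1]):
  sg=(sg[0],)+sg[1:]
  for s1 in (1,-1):
    g=(s1,)+sg[1:]
    for k in range(5):
      r=least_squares(lambda o:(ch(g,o).inv()*T).as_rotvec().ravel(),rng.integers(-1,3,7)*np.pi/2,max_nfev=40)
      res.append((r.cost,g,r.x.round(2).tolist()))
res.sort(key=lambda t:t[0])
for r in res[:6]: print(r)
E
time python3 fit2.py
```

```text
7
(np.float64(8.7663874896406e-05), (-1, 1, -1, 1, 1, -1, -1), [-0.01, 0.0, 0.01, 3.14, 3.15, 3.14, -1.57])
(np.float64(8.766387489640617e-05), (-1, 1, 1, 1, -1, 1, -1), [-0.01, -3.14, -0.01, 3.14, -0.0, 0.0, 1.57])
(np.float64(8.76638748964079e-05), (-1, 1, 1, -1, 1, 1, -1), [-0.01, 3.14, -3.15, -0.0, 3.15, -3.14, 1.57])
(np.float64(8.76638748964083e-05), (-1, 1, -1, -1, 1, 1, -1), [6.27, 0.0, -3.13, 3.14, -3.14, 3.14, 1.57])
(np.float64(8.766387489641008e-05), (-1, 1, 1, 1, 1, -1, -1), [-0.01, 3.14, -6.29, 0.0, 3.15, 3.14, -1.57])
(np.float64(8.766387489641092e-05), (-1, 1, -1, 1, -1, -1, -1), [-6.29, 0.0, 0.01, 0.0, 3.14, 6.28, -1.57])
real	0m36.328s
user	0m36.755s
sys	0m0.200s
```

```bash
cat > arm.py <<'E'
from h import *
SG=np.array([-1,1,-1,1,-1,1,-1]);OF=np.array([0,0,0,0,0,0,np.pi/2])
LO=np.array([-2.88,-.31,-1.54,.2,-1.41,.19,-2.57]);HI=np.array([2.88,2.03,1.56,2.42,4.55,2.02,2.57])
def frames(q):
    r=R.identity();o=[]
    for i,a in enumerate('zyzyzyz'): r=r*R.from_euler(a,SG[i]*q[i]+OF[i]);o.append(r)
    return o
IDX=[(0,0),(0,1),(0,2),(1,0),(1,1),(1,2),(3,0),(3,1),(3,2),(2,0),(5,0),(5,1),(5,2)]
def basis(q):
    f=frames(q);return np.array([f[i].as_matrix()[:,k] for i,k in IDX]).T
def fk(q,v): return basis(q)@v,frames(q)[-1]
def ik(p,Rt,v,q0s,n=20,seed=0):
    from scipy.optimize import least_squares
    g=np.random.default_rng(seed);best=None
    for k in range(n):
        q0=np.clip(q0s if k==0 else q0s+g.normal(0,.6,7),LO+.02,HI-.02)
        def f(q):
            a,r=fk(q,v);return np.r_[(a-p)*20,(r.inv()*Rt).as_rotvec()*3,.01*(q-q0s)]
        r=least_squares(f,q0,bounds=(LO+.01,HI-.01),max_nfev=60)
        a,rr=fk(r.x,v);e=(np.linalg.norm(a-p)*1000,np.degrees((rr.inv()*Rt).magnitude()))
        if best is None or e[0]+e[1]*3<best[0]-.5: best=(e[0]+e[1]*3,r.x,e)
        if best[0]<2: break
    return best
E
cat > f3.py <<'E'
from arm import *
from kin import D
s=get_state();D.append((s['joint_pos'],s['tool_pos'],s['ee_rot']))
A=np.vstack([basis(q) for q,_,_ in D]);b=np.concatenate([p for _,p,_ in D])
lam=.003*np.ones(13);lam[[2,5,8,12]]=.0005;lam[[1,4,7,11]]=.02
v=np.linalg.lstsq(np.vstack([A,np.diag(lam)]),np.r_[b,np.zeros(13)],rcond=None)[0]
print(dict(zip(map(str,IDX),v.round(3))),(A@v-b).reshape(-1,3).round(4));np.save('v.npy',v)
E
python3 f3.py
```

```text
{'(0, 0)': np.float64(0.011), '(0, 1)': np.float64(-0.007), '(0, 2)': np.float64(0.339), '(1, 0)': np.float64(-0.013), '(1, 1)': np.float64(-0.007), '(1, 2)': np.float64(0.504), '(3, 0)': np.float64(-0.0), '(3, 1)': np.float64(-0.013), '(3, 2)': np.float64(0.469), '(2, 0)': np.float64(0.005), '(5, 0)': np.float64(0.003), '(5, 1)': np.float64(-0.0), '(5, 2)': np.float64(0.393)} [[ 0.0003  0.0007  0.0003]
 [-0.0004  0.0004  0.0003]
 [ 0.0014 -0.0009 -0.0003]
 [-0.0001  0.0026  0.0002]
 [ 0.001  -0.0046  0.0012]
 [-0.0011  0.0008 -0.0004]
 [-0.0004  0.0015 -0.0012]]
```

```bash
cat > plan.py <<'E'
from arm import *
v=np.load('v.npy');q0=get_state()['joint_pos']
Y=np.array([-np.sin(np.radians(1)),np.cos(np.radians(1)),0])
G=np.array([.498,-.2605,.034])
def marg(q): return np.minimum(q-LO,HI-q).min()
for ys in (-1,1):
  for t in (10,20,30,35,40,45):
    Rt=tilt(t,1,ys);z=Rt.as_matrix()[:,2];b=ik(G+.065*z,Rt,v,q0,8)
    out=[(t,ys),b[0].round(1),b[1].round(2).tolist()]
    if b[0]<4:
      up=[]
      for r in (.5,.6):
        for gam in range(0,360,45):
          Ru=R.from_rotvec(np.radians(gam)*np.array([0,0,1]))*R.from_rotvec(Y*np.pi/2)*Rt
          zz=Ru.as_matrix()[:,2];Gu=np.array([r,-.15,.03])
          bu=ik(Gu+.065*zz,Ru,v,b[1],4)
          if bu[0]<4: up.append((r,gam,round(marg(bu[1]),2),round(np.abs(bu[1]-b[1]).max(),1)))
      out.append(up)
    print(*out)
E
time python3 plan.py
```

```text
(10, -1) 0.0 [0.25, 0.6, 0.29, 2.05, -0.62, 0.43, -0.52] [(0.5, 45, np.float64(0.4), np.float64(1.2)), (0.5, 90, np.float64(0.53), np.float64(1.2)), (0.5, 135, np.float64(0.06), np.float64(2.6)), (0.5, 180, np.float64(0.01), np.float64(4.6)), (0.5, 225, np.float64(0.01), np.float64(1.1)), (0.5, 270, np.float64(0.24), np.float64(1.4)), (0.6, 45, np.float64(0.21), np.float64(1.4)), (0.6, 90, np.float64(0.63), np.float64(1.2)), (0.6, 135, np.float64(0.23), np.float64(2.7)), (0.6, 180, np.float64(0.15), np.float64(4.4)), (0.6, 225, np.float64(0.01), np.float64(1.2)), (0.6, 270, np.float64(0.21), np.float64(1.5))]
(20, -1) 0.0 [0.57, 0.56, -0.02, 2.15, -0.93, 0.22, -0.12] [(0.5, 0, np.float64(0.06), np.float64(1.7)), (0.5, 45, np.float64(0.55), np.float64(1.3)), (0.5, 90, np.float64(0.46), np.float64(1.7)), (0.5, 135, np.float64(0.01), np.float64(3.2)), (0.5, 225, np.float64(0.04), np.float64(1.6)), (0.5, 270, np.float64(0.41), np.float64(1.7)), (0.5, 315, np.float64(0.03), np.float64(1.8)), (0.6, 45, np.float64(0.36), np.float64(1.4)), (0.6, 90, np.float64(0.61), np.float64(1.5)), (0.6, 
[... 6542 characters left out ...]
(1.5)), (0.5, 45, np.float64(0.1), np.float64(1.3)), (0.5, 90, np.float64(0.38), np.float64(1.4)), (0.5, 135, np.float64(0.01), np.float64(1.8)), (0.5, 225, np.float64(0.2), np.float64(1.5)), (0.5, 270, np.float64(0.06), np.float64(1.5)), (0.5, 315, np.float64(0.08), np.float64(1.4)), (0.6, 0, np.float64(0.01), np.float64(1.4)), (0.6, 45, np.float64(0.09), np.float64(1.3)), (0.6, 90, np.float64(0.44), np.float64(1.4)), (0.6, 135, np.float64(0.22), np.float64(1.6)), (0.6, 180, np.float64(0.01), np.float64(3.0)), (0.6, 225, np.float64(0.14), np.float64(1.6)), (0.6, 270, np.float64(0.01), np.float64(1.4)), (0.6, 315, np.float64(0.05), np.float64(1.4))]
real	1m21.314s
user	1m19.929s
sys	0m0.204s
```

```bash
cat > plan2.py <<'E'
from arm import *
from scipy.spatial.transform import Slerp
v=np.load('v.npy');s=get_state();q=s['joint_pos'];Y=np.array([-np.sin(np.radians(1)),np.cos(np.radians(1)),0])
def go(name,G,Rt):
    global q
    z=Rt.as_matrix()[:,2];b=ik(np.array(G)+.065*z,Rt,v,q,1);q=b[1];print(name,round(b[0],1),q.round(2),'TCP',(np.array(G)+.065*z).round(3))
cur=R.from_rotvec(s['ee_rot']);Gc=s['tool_pos']-.065*cur.as_matrix()[:,2];print(Gc)
v0=tilt(1,1,-1);go('vert',[.49,-.26,.18],v0)
for a in range(-30,-181,-30): go(a,[.49,-.26,.18],v0*R.from_rotvec([0,0,np.radians(a)]))
Rl=tilt(18,1,1)
for h in (.18,.1,.031,.15): go(h,[.493,-.2605,h],Rl)
Ru=R.from_rotvec([0,0,np.radians(269)])*R.from_rotvec(Y*np.pi/2)*Rl
rv=(Rl.inv()*Ru).as_rotvec();print('turn',np.degrees(rv).round(1),np.degrees(np.linalg.norm(rv)))
for k in np.linspace(0,1,9): go(k,[.493,-.26+.06*k,.15],Rl*R.from_rotvec(rv*k))
for h in (.08,.03): go(h,[.493,-.2,h],Ru)
E
python3 plan2.py
```

```text
[ 0.50747375 -0.30608047  0.18825915]
vert 0.0 [ 0.33  0.39  0.14  1.89 -0.08  0.86 -1.04] TCP [ 0.491 -0.26   0.115]
-30 0.0 [ 0.42  0.38  0.03  1.88 -0.03  0.86 -0.56] TCP [ 0.491 -0.26   0.115]
-60 0.0 [ 0.51  0.39 -0.07  1.88  0.03  0.86 -0.09] TCP [ 0.491 -0.26   0.115]
-90 0.0 [ 0.59  0.39 -0.18  1.88  0.08  0.86  0.39] TCP [ 0.491 -0.26   0.115]
-120 0.0 [ 0.68  0.4  -0.29  1.88  0.14  0.87  0.87] TCP [ 0.491 -0.26   0.115]
-150 0.0 [ 0.77  0.41 -0.4   1.87  0.2   0.88  1.34] TCP [ 0.491 -0.26   0.115]
-180 0.0 [ 0.86  0.43 -0.52  1.87  0.26  0.89  1.81] TCP [ 0.491 -0.26   0.115]
0.18 0.0 [ 1.09  0.35 -0.65  2.06  0.11  0.52  2.01] TCP [ 0.513 -0.26   0.118]
0.1 0.0 [ 0.97  0.48 -0.52  2.11  0.2   0.34  1.94] TCP [ 0.513 -0.26   0.038]
0.031 0.0 [ 0.91  0.61 -0.45  2.13  0.42  0.2   1.76] TCP [ 0.513 -0.26  -0.031]
0.15 0.0 [ 1.11  0.41 -0.67  2.08  0.22  0.46  1.92] TCP [ 0.513 -0.26   0.088]
turn [-45.   68.8  88.2] 120.57901997084136
0.0 0.0 [ 1.11  0.41 -0.67  2.08  0.22  0.46  1.91] TCP [ 0.513 -0.26   0.088]
0.125 0.0 [ 1.05  0.48 -0.64  1.95  0.15  0.7   1.79] TCP [ 0.504 -0.245  0.086]
0.25 0.0 [ 1.02  0.56 -0.6   1.83  0.08  0.91  1.66] TCP [ 0.496 -0.229  0.087]
0.375 0.0 [ 0.99  0.65 -0.57  1.71  0.01  1.1   1.54] TCP [ 0.49  -0.212  0.09 ]
0.5 0.0 [ 0.98  0.74 -0.54  1.61 -0.08  1.25  1.41] TCP [ 0.486 -0.195  0.095]
0.625 0.0 [ 0.99  0.83 -0.51  1.54 -0.17  1.38  1.28] TCP [ 0.484 -0.179  0.103]
0.75 0.0 [ 1.    0.91 -0.49  1.49 -0.27  1.48  1.15] TCP [ 0.485 -0.164  0.111]
0.875 0.0 [ 1.02  0.99 -0.46  1.47 -0.39  1.54  1.02] TCP [ 0.488 -0.15   0.12 ]
1.0 0.0 [ 1.05  1.04 -0.44  1.49 -0.51  1.57  0.89] TCP [ 0.493 -0.138  0.13 ]
0.08 0.0 [ 1.04  1.15 -0.42  1.45 -0.48  1.52  0.94] TCP [ 0.493 -0.138  0.06 ]
0.03 0.0 [ 1.03  1.24 -0.4   1.41 -0.46  1.49  0.97] TCP [ 0.493 -0.138  0.01 ]
```

```bash
python3 - <<'E'
from h import *
delta([.491,-.26,.12],tilt(1,1,-1))
E
```

```text
dpos mm [-52.8 -43.  -15.8] turn [ -4.5 -35.7   2.2]
```

>>> apply_moves:
  motion:
    - {"delta_pos": [-10,-10,-10],"turn": [-0.9,-7.1,0.4]}
    - {"delta_pos": [-21,-19,-16],"turn": [-1.8,-14.2,0.8]}
    - {"delta_pos": [-32,-27,-16],"turn": [-2.7,-21.3,1.3]}
    - {"delta_pos": [-42,-35,-16],"turn": [-3.6,-28.4,1.7]}
    - {"delta_pos": [-53,-43,-16],"turn": [-4.5,-35.7,2.2]}
    - {"delta_pos": [-53,-43,-16],"turn": [-4.5,-35.7,2.2]}

```text
time: 13.05
tool_pos: [0.4867, -0.2556, 0.1136]
ee_rot: [-3.134, -0.029, -0.006]
ft_force: [0.5, 0.5, 0.1]
gripper_width: 0.996
grip_force: 0.0
```

>>> apply_moves:
  motion:
    - {"delta_pos": [0,0,0],"turn": [0,0,-8.5]}
    - {"delta_pos": [0,0,0],"turn": [0,0,-17]}
    - {"delta_pos": [0,0,0],"turn": [0,0,-25.5]}
    - {"delta_pos": [0,0,0],"turn": [0,0,-34]}
    - {"delta_pos": [0,0,0],"turn": [0,0,-42.5]}
    - {"delta_pos": [0,0,0],"turn": [0,0,-51]}
    - {"delta_pos": [0,0,0],"turn": [0,0,-59.5]}
    - {"delta_pos": [0,0,0],"turn": [0,0,-68]}
    - {"delta_pos": [0,0,0],"turn": [0,0,-76.5]}
    - {"delta_pos": [0,0,0],"turn": [0,0,-85]}

```text
time: 14.05
tool_pos: [0.4867, -0.2567, 0.1131]
ee_rot: [-2.29, -2.148, -0.021]
ft_force: [0.1, -0.0, -0.2]
gripper_width: 1.001
grip_force: 0.0
```

>>> apply_moves:
  motion:
    - {"delta_pos": [0,0,0],"turn": [0,0,-8.5]}
    - {"delta_pos": [0,0,0],"turn": [0,0,-17]}
    - {"delta_pos": [0,0,0],"turn": [0,0,-25.5]}
    - {"delta_pos": [0,0,0],"turn": [0,0,-34]}
    - {"delta_pos": [0,0,0],"turn": [0,0,-42.5]}
    - {"delta_pos": [0,0,0],"turn": [0,0,-51]}
    - {"delta_pos": [0,0,0],"turn": [0,0,-59.5]}
    - {"delta_pos": [0,0,0],"turn": [0,0,-68]}
    - {"delta_pos": [0,0,0],"turn": [0,0,-76.5]}
    - {"delta_pos": [0,0,0],"turn": [0,0,-85]}

```text
time: 15.05
tool_pos: [0.4868, -0.2568, 0.1133]
ee_rot: [0.236, 3.124, 0.017]
ft_force: [0.4, 0.4, 0.3]
gripper_width: 1.003
grip_force: 0.0
```

```bash
python3 - <<'E'
from h import *
s=get_state();print(s['time'],s['tool_pos'],s['joint_pos'].round(2),R.from_rotvec(s['ee_rot']).as_matrix().round(2).tolist())
delta([.513,-.2605,.06],tilt(18,1,1),s)
E
```

```text
15.05 [ 0.48677775 -0.25684504  0.11330045] [ 0.85  0.43 -0.5   1.88  0.24  0.89  1.65] [[-0.99, 0.15, 0.01], [0.15, 0.99, 0.01], [-0.01, 0.01, -1.0]]
dpos mm [-26.1  -0.3  53.5] turn [ -0.9 -17.5  -9.7]
```

>>> apply_moves:
  motion:
    - {"delta_pos": [-9,0,18],"turn": [-0.3,-6,-3.3]}
    - {"delta_pos": [-17,0,36],"turn": [-0.6,-12,-6.6]}
    - {"delta_pos": [-26,0,53],"turn": [-0.9,-17.5,-9.7]}
    - {"delta_pos": [-26,0,53],"turn": [-0.9,-17.5,-9.7]}
    - {"delta_pos": [-26,0,53],"turn": [-0.9,-17.5,-9.7]}
    - {"delta_pos": [-26,0,53],"turn": [-0.9,-17.5,-9.7]}

```text
time: 15.65
tool_pos: [0.5159, -0.2615, 0.0626]
ee_rot: [-0.016, 2.825, -0.001]
ft_force: [0.2, 0.1, -0.1]
gripper_width: 1.0
grip_force: 0.0
```

```bash
python3 - <<'E'
from h import *
s=get_state();d=camera('wrist');save(d,'w9.png');print(s['time'],s['tool_pos'],s['joint_pos'].round(2))
delta([.513,-.2605,-.031],tilt(18,1,1),s)
for t in 'lid','lid_mark': print(t,[(np.round(x['at'],4),x['p']) for x in find_in(d,t)[:1]])
im=d['image'].astype(int);r,g,b=im[...,0],im[...,1],im[...,2]
w=((r>165)&(g>165)&(b>150)).astype(np.uint8);gm=((g>r+35)&(g>b+20)).astype(np.uint8)
ys,xs=np.nonzero(gm);print(xs.min(),xs.max(),ys.min(),ys.max())
sub=np.where(gm,1,0)+2*w
for y in range(max(ys.min()-5,0),min(ys.max()+6,480),8): print(y,''.join('.gW#'[sub[y,x]] for x in range(max(xs.min()-8,0),min(xs.max()+8,640),4)))
o=[[x,y,.062] for x in (.523,.483) for y in (-.2477,-.2605,-.2733)]
print(w2p(d,o,s).round(0).tolist())
E
```

```text
15.65 [ 0.51590299 -0.26152336  0.06262622] [ 1.03  0.45 -0.59  2.1   0.22  0.39  1.91]
dpos mm [31.9  1.3 88.1] turn [-0.2  0.1 -0.3]
lid [(array([ 0.4937, -0.2639,  0.0531]), 0.97)]
lid_mark [(array([ 0.4868, -0.2635,  0.0581]), 0.88)]
259 386 166 289
161 ....................................
169 ...........gggggggggggggggg.........
177 ......gggggggggggggggggggggggggg....
185 ....ggggggggggggggggggggggggggggg...
193 ...gggggggggggggg...gggggggggggggg..
201 ...ggggggggggggg....gggggggggggggg..
209 ...ggggggggggggg....gggggggggggggg..
217 ...ggggggggggggg....gggggggggggggg..
225 ...ggggggggggggggWWWgggggggggggggg..
233 ...ggggggggggggggWWWgggggggggggggg..
241 ....gggggggggggggWWWgggggggggggggg..
249 ....gggggggggggggWWWgggggggggggggg..
257 ....gggggggggggggWWWggggggggggggg...
265 ....gggggggggggggWWWggggggggggggg...
273 ......gggggggggggWWWggggggggggg.....
281 .........ggggggggWWWWggggggg........
289 ............gggggg..................
[[348.0, 284.0], [322.0, 284.0], [297.0, 284.0], [352.0, 215.0], [323.0, 215.0], [294.0, 215.0]]
```

>>> apply_moves:
  motion:
    - {"delta_pos": [10,0,30],"turn": [0,0,0]}
    - {"delta_pos": [20,0,60],"turn": [0,0,0]}
    - {"delta_pos": [27,0,80],"turn": [0,0,0]}
    - {"delta_pos": [29,0,87],"turn": [0,0,0]}
    - {"delta_pos": [29,0,87],"turn": [0,0,0]}
    - {"delta_pos": [29,0,87],"turn": [0,0,0]}
    - {"delta_pos": [29,0,87],"turn": [0,0,0]}

```text
time: 16.5
tool_pos: [0.5151, -0.2618, -0.0293]
ee_rot: [-0.018, 2.824, -0.002]
ft_force: [-0.1, 0.3, -0.5]
gripper_width: 1.0
grip_force: 0.0
```

```bash
python3 - <<'E'
from h import *
s=get_state();T=R.from_rotvec(s['ee_rot']);print(s['time'],s['tool_pos'],s['joint_pos'].round(2),s['ft_force'],T.as_matrix().round(3).tolist(),'G',s['tool_pos']+T.apply([0,0,-.065]))
E
```

```text
16.5 [ 0.51506365 -0.26178067 -0.0293355 ] [ 0.9   0.61 -0.43  2.13  0.38  0.19  1.78] [-0.11314325  0.27857339 -0.45778198] [[-0.95, -0.012, 0.312], [-0.012, 1.0, 0.001], [-0.312, -0.003, -0.95]] G [ 0.49477743 -0.26183074  0.03241777]
```

Positioned well. Grip, then lift.

>>> apply_moves:
  motion:
    - {"delta_pos": [0,0,0],"turn": [0,0,0]}
    - {"delta_pos": [0,0,0],"turn": [0,0,0]}
    - {"delta_pos": [0,0,0],"turn": [0,0,0]}
    - {"delta_pos": [0,0,0],"turn": [0,0,0]}
  jaw: 1
  force: 60

```text
time: 16.9
tool_pos: [0.5144, -0.2619, -0.0294]
ee_rot: [-0.017, 2.824, -0.002]
ft_force: [-1.7, 0.3, 6.7]
gripper_width: 0.716
grip_force: 64.2
```

>>> apply_moves:
  motion:
    - {"delta_pos": [-9,0,-28],"turn": [0,0,0]}
    - {"delta_pos": [-18,0,-57],"turn": [0,0,0]}
    - {"delta_pos": [-28,0,-86],"turn": [0,0,0]}
    - {"delta_pos": [-37,0,-114],"turn": [0,0,0]}
    - {"delta_pos": [-37,0,-114],"turn": [0,0,0]}

```text
time: 17.4
tool_pos: [0.5164, -0.2631, 0.0938]
ee_rot: [-0.017, 2.82, -0.007]
ft_force: [0.3, -0.3, -0.8]
gripper_width: 0.714
grip_force: 65.8
```

```bash
cat > wp.py <<'E'
from h import *
s=get_state();Rl=R.from_rotvec(s['ee_rot']);Y=np.array([-np.sin(np.radians(1)),np.cos(np.radians(1)),0])
print(s['time'],s['tool_pos'],s['joint_pos'].round(2),s['gripper_width'],s['grip_force'])
Ru=R.from_rotvec([0,0,np.radians(269)])*R.from_rotvec(Y*np.pi/2)*tilt(18,1,1)
rv=(Rl.inv()*Ru).as_rotvec();rv=rv if np.linalg.norm(rv)<np.pi else rv
G0=s['tool_pos']+Rl.apply([0,0,-.065])
for k in np.arange(1,16)/15:
    Rk=Rl*R.from_rotvec(rv*k);G=G0+k*(np.array([.495,-.2,.16])-G0);T=G+Rk.apply([0,0,.065])
    print(np.round(Rl.inv().apply(T-s['tool_pos'])*1000).astype(int).tolist(),np.degrees(rv*k).round(1).tolist())
E
python3 wp.py
```

```text
17.4 [ 0.516357   -0.26305634  0.0937903 ] [ 1.12  0.41 -0.69  2.08  0.24  0.46  1.89] 0.7141072155577967 65.77949597234692
[5, 8, -1] [-3.0, 4.6, 5.9]
[10, 16, -2] [-6.0, 9.3, 11.7]
[13, 25, -4] [-9.0, 13.9, 17.6]
[17, 34, -6] [-12.0, 18.6, 23.5]
[20, 43, -9] [-14.9, 23.2, 29.3]
[21, 52, -12] [-17.9, 27.8, 35.2]
[23, 62, -16] [-20.9, 32.5, 41.1]
[23, 71, -20] [-23.9, 37.1, 47.0]
[23, 80, -24] [-26.9, 41.7, 52.8]
[21, 88, -29] [-29.9, 46.4, 58.7]
[19, 97, -33] [-32.9, 51.0, 64.6]
[16, 105, -38] [-35.9, 55.7, 70.4]
[13, 112, -42] [-38.8, 60.3, 76.3]
[9, 119, -47] [-41.8, 64.9, 82.2]
[4, 125, -51] [-44.8, 69.6, 88.0]
```

>>> apply_moves:
  motion:
    - {"delta_pos": [5,8,-1],"turn": [-3,4.6,5.9]}
    - {"delta_pos": [10,16,-2],"turn": [-6,9.3,11.7]}
    - {"delta_pos": [13,25,-4],"turn": [-9,13.9,17.6]}
    - {"delta_pos": [17,34,-6],"turn": [-12,18.6,23.5]}
    - {"delta_pos": [20,43,-9],"turn": [-14.9,23.2,29.3]}
    - {"delta_pos": [21,52,-12],"turn": [-17.9,27.8,35.2]}
    - {"delta_pos": [23,62,-16],"turn": [-20.9,32.5,41.1]}
    - {"delta_pos": [23,71,-20],"turn": [-23.9,37.1,47]}
    - {"delta_pos": [23,80,-24],"turn": [-26.9,41.7,52.8]}
    - {"delta_pos": [21,88,-29],"turn": [-29.9,46.4,58.7]}

```text
time: 18.4
tool_pos: [0.4835, -0.1732, 0.1094]
ee_rot: [-1.155, -2.213, -0.841]
ft_force: [0.9, 0.5, -0.8]
gripper_width: 0.715
grip_force: 65.7
```

```bash
sed -i 's/np.arange(1,16)\/15/np.arange(1,7)\/6/' wp.py; python3 wp.py
```

```text
18.4 [ 0.48345471 -0.17324817  0.10936946] [ 0.99  0.86 -0.5   1.5  -0.21  1.44  1.23] 0.7150411073859396 65.74300566051534
[6, 5, 1] [-2.5, 3.8, 4.8]
[13, 10, 2] [-5.0, 7.6, 9.6]
[18, 16, 3] [-7.5, 11.3, 14.4]
[24, 22, 3] [-10.0, 15.1, 19.2]
[29, 28, 3] [-12.5, 18.9, 24.0]
[33, 34, 3] [-15.0, 22.7, 28.8]
```

>>> apply_moves:
  motion:
    - {"delta_pos": [6,5,1],"turn": [-2.5,3.8,4.8]}
    - {"delta_pos": [13,10,2],"turn": [-5,7.6,9.6]}
    - {"delta_pos": [18,16,3],"turn": [-7.5,11.3,14.4]}
    - {"delta_pos": [24,22,3],"turn": [-10,15.1,19.2]}
    - {"delta_pos": [29,28,3],"turn": [-12.5,18.9,24]}
    - {"delta_pos": [33,34,3],"turn": [-15,22.7,28.8]}
    - {"delta_pos": [33,34,3],"turn": [-15,22.7,28.8]}
    - {"delta_pos": [33,34,3],"turn": [-15,22.7,28.8]}
    - {"delta_pos": [33,34,3],"turn": [-15,22.7,28.8]}

```text
time: 19.3
tool_pos: [0.4953, -0.1381, 0.1404]
ee_rot: [-1.433, -1.447, -1.045]
ft_force: [-0.2, -0.1, -0.3]
gripper_width: 0.717
grip_force: 65.8
```

```bash
cat > st.py <<'E'
from h import *
s=get_state();T=R.from_rotvec(s['ee_rot']);print(s['time'],s['tool_pos'],s['joint_pos'].round(2),T.as_matrix().round(3).tolist(),'G',s['tool_pos']+T.apply([0,0,-.065]),s['ft_force'].round(1),s['gripper_width'])
Y=np.array([-np.sin(np.radians(1)),np.cos(np.radians(1)),0])
Ru=R.from_rotvec([0,0,np.radians(269)])*R.from_rotvec(Y*np.pi/2)*tilt(18,1,1)
print('rot left',np.degrees((T.inv()*Ru).as_rotvec()).round(1),'down in tool',T.inv().apply([0,0,-1]).round(3))
# lid z in tool from grasp pose -> world now
Rg=R.from_matrix([[-.95,-.012,.312],[-.012,1,.001],[-.312,-.003,-.95]])
lz=Rg.inv().apply([-np.cos(np.radians(1)),-np.sin(np.radians(1)),0]);print('lid z now',T.apply(lz).round(3))
E
python3 st.py
```

```text
19.3 [ 0.49529143 -0.13814213  0.14036757] [ 1.05  1.03 -0.44  1.47 -0.51  1.6   0.88] [[-0.008, 1.0, -0.002], [0.313, 0.005, 0.95], [0.95, 0.007, -0.313]] G [ 0.49545161 -0.1998839   0.1606882 ] [-0.2 -0.1 -0.3] 0.7172874221351276
rot left [-0.1  0.2  0.5] down in tool [-0.95  -0.007  0.313]
lid z now [-0.013  0.001  1.   ]
```

>>> apply_moves:
  motion:
    - {"delta_pos": [-33,0,11],"turn": [0,0,0]}
    - {"delta_pos": [-70,0,23],"turn": [0,0,0]}
    - {"delta_pos": [-100,-1,33],"turn": [0,0,0]}
    - {"delta_pos": [-114,-1,37],"turn": [0,0,0]}
    - {"delta_pos": [-118,-1,39],"turn": [0,0,0]}
    - {"delta_pos": [-118,-1,39],"turn": [0,0,0]}
    - {"delta_pos": [-118,-1,39],"turn": [0,0,0]}

```text
time: 20.0
tool_pos: [0.4955, -0.1384, 0.0176]
ee_rot: [-1.434, -1.446, -1.046]
ft_force: [0.0, 0.3, -0.5]
gripper_width: 0.719
grip_force: 65.8
```

```bash
python3 st.py
```

```text
20.0 [ 0.49546483 -0.13836446  0.01756519] [ 1.02  1.22 -0.4   1.4  -0.46  1.52  0.97] [[-0.008, 1.0, -0.001], [0.312, 0.003, 0.95], [0.95, 0.007, -0.312]] G [ 0.49552087 -0.20012157  0.0378397 ] [ 0.   0.3 -0.5] 0.7192866741410794
rot left [-0.1  0.2  0.4] down in tool [-0.95  -0.007  0.312]
lid z now [-0.013 -0.     1.   ]
```

>>> apply_moves:
  motion:
    - {"delta_pos": [-3,0,1],"turn": [0,0,0]}
    - {"delta_pos": [-5,0,1.5],"turn": [0,0,0]}
    - {"delta_pos": [-6,0,2],"turn": [0,0,0]}
    - {"delta_pos": [-6,0,2],"turn": [0,0,0]}

```text
time: 20.4
tool_pos: [0.4948, -0.1385, 0.0108]
ee_rot: [-1.434, -1.443, -1.046]
ft_force: [0.1, -3.4, 5.2]
gripper_width: 0.719
grip_force: 66.1
```

>>> apply_moves:
  motion:
    - {"delta_pos": [-1,0,0.3],"turn": [0,0,0]}
    - {"delta_pos": [-2,0,0.6],"turn": [0,0,0]}
    - {"delta_pos": [-2,0,0.6],"turn": [0,0,0]}

```text
time: 20.7
tool_pos: [0.4947, -0.1384, 0.0109]
ee_rot: [-1.431, -1.442, -1.048]
ft_force: [-1.1, -4.5, 13.4]
gripper_width: 0.717
grip_force: 66.9
```

Contact with the bench felt. Release and back out along the tool axis.

>>> apply_moves:
  motion:
    - {"delta_pos": [0,0,0],"turn": [0,0,0]}
    - {"delta_pos": [0,0,0],"turn": [0,0,0]}
    - {"delta_pos": [0,0,0],"turn": [0,0,0]}
    - {"delta_pos": [0,0,-30],"turn": [0,0,0]}
    - {"delta_pos": [0,0,-70],"turn": [0,0,0]}
    - {"delta_pos": [0,0,-100],"turn": [0,0,0]}
    - {"delta_pos": [40,0,-110],"turn": [0,0,0]}
    - {"delta_pos": [85,0,-110],"turn": [0,0,0]}
  jaw: -1

```text
time: 21.5
tool_pos: [0.4933, -0.2178, 0.1206]
ee_rot: [-1.438, -1.438, -1.045]
ft_force: [1.2, -0.5, 0.8]
gripper_width: 1.001
grip_force: 0.0
```

```bash
cat > plan3.py <<'E'
from arm import *
v=np.load('v.npy');s=get_state();q=s['joint_pos'];print(s['time'],s['tool_pos'],q.round(2))
t=camera('top');print([(np.round(x['at'],4),x['p']) for n in('lid','lid_mark') for x in find_in(t,n)[:1]])
im=t['image'].astype(int);r,g,b=im[...,0],im[...,1],im[...,2];m=(g>r+40)&(g>b+30);ys,xs=np.nonzero(m);ok=(xs>395)&(xs<480)&(ys>260)&(ys<320);print('lid px',xs[ok].mean(),ys[ok].mean(),ok.sum(),pix2plane(t,[[xs[ok].mean(),ys[ok].mean()]],.04))
# vertical tool, finger axis azimuth psi (tool y): over lid, then jar with turns
L=np.array([.495,-.2]);J=np.array([.498,-.027])
def chk(n,xy,h,psi):
    global q
    a=np.radians(psi);y=np.array([np.cos(a),np.sin(a),0]);z=np.array([0,0,-1.]);Rt=R.from_matrix(np.c_[np.cross(y,z),y,z])
    b=ik(np.r_[xy,h],Rt,v,q,1);q=b[1];print(n,psi,round(b[0],1),q.round(2));return Rt
for psi0 in (0,45,-45,90):
    q=s['joint_pos'];
    chk('lid',L,.1,psi0);chk('lid',L,-.04,psi0)
    base=psi0+ (17-270)%360-360  # lid yaw change -> wrap
    for k in (-253,107):
        pj=psi0+107; 
    for p in (psi0+40,psi0+80,psi0+107,psi0+130,psi0+157,psi0+107,psi0+71): chk('jar',J,.03,p)
E
python3 plan3.py
```

```text
21.5 [ 0.49330657 -0.2177527   0.12062176] [ 1.07  1.12 -0.4   1.28 -0.47  1.73  0.88]
[(array([ 0.4929, -0.1964,  0.0398]), 0.79)]
lid px 432.10432852386236 295.0122086570477 901 [[ 0.49342092 -0.19687701  0.04      ]]
lid 0 0.0 [ 0.58  0.4  -0.3   1.92  0.16  0.84  0.2 ]
lid 0 0.0 [ 0.51  0.63 -0.22  1.98  0.24  0.56  0.13]
jar 40 0.0 [ 0.38  0.48 -0.45  2.04  0.33  0.68  0.41]
jar 80 0.0 [ 0.51  0.52 -0.62  2.04  0.46  0.72  1.  ]
jar 107 0.0 [ 0.6   0.56 -0.74  2.04  0.55  0.75  1.39]
jar 130 0.0 [ 0.67  0.59 -0.83  2.04  0.63  0.78  1.73]
jar 157 0.0 [ 0.74  0.64 -0.93  2.04  0.72  0.82  2.12]
jar 107 0.0 [ 0.6   0.56 -0.73  2.04  0.55  0.75  1.39]
jar 71 0.0 [ 0.48  0.51 -0.58  2.04  0.43  0.71  0.86]
lid 45 0.0 [ 0.73  0.42 -0.49  1.92  0.26  0.86  0.9 ]
lid 45 0.0 [ 0.62  0.65 -0.36  1.98  0.39  0.59  0.78]
jar 85 0.0 [ 0.51  0.52 -0.62  2.04  0.45  0.72  1.09]
jar 125 0.0 [ 0.63  0.57 -0.78  2.04  0.59  0.76  1.67]
jar 152 0.0 [ 0.71  0.62 -0.89  2.04  0.68  0.8   2.07]
jar 175 0.0 [ 0.77  0.67 -0.98  2.04  0.75  0.85  2.41]
jar 202 0.0 [ 0.99  1.11 -1.45  2.04  1.2   1.27  
[... 419 characters left out ...]
-0.68  2.04  0.5   0.73  1.04]
jar 112 0.0 [ 0.64  0.58 -0.79  2.04  0.6   0.77  1.44]
jar 62 0.0 [ 0.48  0.51 -0.59  2.04  0.43  0.71  0.71]
jar 26 0.0 [ 0.36  0.48 -0.43  2.04  0.31  0.68  0.18]
lid 90 0.0 [ 0.9   0.47 -0.7   1.92  0.39  0.89  1.57]
lid 90 0.0 [ 0.76  0.68 -0.53  1.97  0.57  0.63  1.42]
jar 130 0.0 [ 0.65  0.58 -0.8   2.04  0.6   0.77  1.74]
jar 170 0.0 [ 0.76  0.66 -0.96  2.04  0.74  0.84  2.33]
jar 197 0.0 [ 0.95  0.94 -1.3   2.04  1.06  1.1   2.56]
jar 220 36.8 [ 0.94  1.2  -1.53  2.13  1.39  1.41  2.56]
jar 247 86.7 [ 0.24  0.38 -0.34  2.41  1.68  0.2   2.56]
jar 197 0.0 [ 0.95  0.94 -1.3   2.04  1.06  1.1   2.56]
jar 161 0.0 [ 0.9   0.83 -1.2   2.04  0.96  1.    2.  ]
```

```bash
cat >> h.py <<'E'
def vert(psi):
    a=np.radians(psi);y=np.array([np.cos(a),np.sin(a),0]);z=np.array([0,0,-1.]);return R.from_matrix(np.c_[np.cross(y,z),y,z])
E
python3 - <<'E'
from h import *
delta([.494,-.198,.10],vert(-45))
E
```

```text
dpos mm [-18.3  -1.8  25. ] turn [-27.8 -68.   39.4]
```

>>> apply_moves:
  motion:
    - {"delta_pos": [-1,0,2],"turn": [-2.8,-6.8,3.9]}
    - {"delta_pos": [-2,0,4],"turn": [-5.6,-13.6,7.9]}
    - {"delta_pos": [-4,0,7],"turn": [-8.3,-20.4,11.8]}
    - {"delta_pos": [-6,-1,10],"turn": [-11.1,-27.2,15.8]}
    - {"delta_pos": [-8,-1,12],"turn": [-13.9,-34,19.7]}
    - {"delta_pos": [-10,-1,15],"turn": [-16.7,-40.8,23.6]}
    - {"delta_pos": [-12,-1,17],"turn": [-19.5,-47.6,27.6]}
    - {"delta_pos": [-14,-1,20],"turn": [-22.2,-54.4,31.5]}
    - {"delta_pos": [-16,-2,22],"turn": [-25,-61.2,35.5]}
    - {"delta_pos": [-18,-2,25],"turn": [-27.8,-68,39.4]}

```text
time: 22.65
tool_pos: [0.4915, -0.1982, 0.0977]
ee_rot: [-2.88, -1.208, -0.013]
ft_force: [0.7, 0.0, -1.0]
gripper_width: 0.997
grip_force: 0.0
```

>>> apply_moves:
  motion:
    - {"delta_pos": [0,0,0],"turn": [0,0,0]}
    - {"delta_pos": [0,0,0],"turn": [0,0,0]}
    - {"delta_pos": [0,0,0],"turn": [0,0,0]}

```text
time: 22.95
tool_pos: [0.4906, -0.1995, 0.0968]
ee_rot: [-2.874, -1.208, -0.015]
ft_force: [-0.4, -0.6, 0.1]
gripper_width: 1.002
grip_force: 0.0
```

```bash
cat > lid.py <<'E'
from h import *
def lid(d,s,c0,z=.04):
    im=d['image'].astype(int);r,g,b=im[...,0],im[...,1],im[...,2]
    # sample crown plane grid
    n=100;u=np.linspace(-.05,.05,2*n+1);X,Yy=np.meshgrid(u,u);W=np.c_[X.ravel()+c0[0],Yy.ravel()+c0[1],np.full(X.size,z)]
    p=w2p(d,W,s).round().astype(int);ok=(p[:,0]>=0)&(p[:,0]<640)&(p[:,1]>=0)&(p[:,1]<480);p=np.clip(p,0,[639,479])
    gm=((g>r+35)&(g>b+20))[p[:,1],p[:,0]]&ok;wm=((r>150)&(g>150)&(b>140))[p[:,1],p[:,0]]&ok
    rc=im.astype(np.uint8)[p[:,1],p[:,0]].reshape(2*n+1,2*n+1,3);return W,gm,wm,rc
if __name__=='__main__':
    s=get_state();d=camera('wrist');save(d,'w10.png');print(s['time'],s['tool_pos'],s['joint_pos'].round(2))
    print([(n,np.round(x['at'],4),x['p']) for n in('lid','lid_mark') for x in find_in(d,n)[:1]])
    c=[.494,-.198];W,gm,wm,rc=lid(d,s,c)
    cv2.imwrite('pics/rect.png',cv2.resize(rc[::-1],None,fx=3,fy=3)[...,::-1])
    g2=(gm|wm).reshape(201,201)
    for i in range(200,-1,-5): print('%.3f'%(c[1]-.05+i*.0005),''.join('W' if wm.reshape(201,201)[i,j] else 'g' if gm.reshape(201,201)[i,j] else '.' for j in range(0,201,3)))
    print('x from',c[0]-.05,'step .0015')
    delta([.494,-.198,-.03],vert(-45),s)
E
python3 lid.py
```

```text
22.95 [ 0.49062714 -0.19945043  0.09681248] [ 0.38  0.38 -0.03  1.94 -0.02  0.83 -0.41]
[('lid', array([ 0.5011, -0.1967,  0.0392]), 0.66)]
-0.148 ...................................................................
-0.150 ...................................................................
-0.153 ...................................................................
-0.155 ...................................................................
-0.158 ...................................................................
-0.160 ...................................................................
-0.163 ...................................................................
-0.165 ...................................................................
-0.168 ..........................gggggggggggggggggggggg...................
-0.170 .........................gggggggggggggggggggggggg..................
-0.173 .......................gggggggggggggggggggggggggggg................
-0.175 .....................ggggggggggggggggggggggggggggggg...............
-0.178 ....................ggggggggggggggggggggggggggggggggg
[... 1488 characters left out ...]
gggg......................
-0.230 ............................g......................................
-0.233 ...................................................................
-0.235 ...................................................................
-0.238 ...................................................................
-0.240 ...................................................................
-0.243 ...................................................................
-0.245 ...................................................................
-0.248 ...................................................................
x from 0.444 step .0015
dpos mm [  1.1   3.7 126.8] turn [-1.1 -1.   0.6]
```

```bash
python3 - <<'E'
from h import *
delta([.496,-.1985,-.034],vert(-45))
E
```

```text
dpos mm [  2.8   5.  131.1] turn [-1.  -1.   0.4]
```

>>> apply_moves:
  motion:
    - {"delta_pos": [3,5,30],"turn": [-1,-1,0.4]}
    - {"delta_pos": [3,5,65],"turn": [-1,-1,0.4]}
    - {"delta_pos": [3,5,85],"turn": [-1,-1,0.4]}
    - {"delta_pos": [3,5,85],"turn": [-1,-1,0.4]}
    - {"delta_pos": [3,5,85],"turn": [-1,-1,0.4]}

```text
time: 23.6
tool_pos: [0.4968, -0.1986, 0.0125]
ee_rot: [-2.901, -1.205, -0.001]
ft_force: [-0.0, 0.4, -0.5]
gripper_width: 1.002
grip_force: 0.0
```

```bash
python3 - <<'E'
from h import *
s=get_state();print(s['time'],s['tool_pos']);delta([.496,-.1985,-.034],vert(-45),s)
E
```

```text
23.6 [ 0.49678823 -0.19859569  0.01247576]
dpos mm [-0.5 -0.6 46.5] turn [-0.  -0.   0.1]
```

>>> apply_moves:
  motion:
    - {"delta_pos": [-0.5,-0.5,25],"turn": [0,0,0]}
    - {"delta_pos": [-0.5,-0.5,40],"turn": [0,0,0]}
    - {"delta_pos": [-0.5,-0.5,46],"turn": [0,0,0]}
    - {"delta_pos": [-0.5,-0.5,46],"turn": [0,0,0]}
    - {"delta_pos": [-0.5,-0.5,46],"turn": [0,0,0]}

```text
time: 24.1
tool_pos: [0.4972, -0.1976, -0.0328]
ee_rot: [2.899, 1.208, 0.002]
ft_force: [-0.2, 0.2, 0.2]
gripper_width: 1.0
grip_force: 0.0
```

>>> apply_moves:
  motion:
    - {"delta_pos": [0,0,0],"turn": [0,0,0]}
    - {"delta_pos": [0,0,0],"turn": [0,0,0]}
    - {"delta_pos": [0,0,0],"turn": [0,0,0]}
    - {"delta_pos": [0,0,0],"turn": [0,0,0]}
    - {"delta_pos": [0,0,0],"turn": [0,0,0]}
  jaw: 1
  force: 60

```text
time: 24.6
tool_pos: [0.4976, -0.1977, -0.0324]
ee_rot: [2.899, 1.208, 0.004]
ft_force: [-1.4, 0.4, 6.3]
gripper_width: 0.713
grip_force: 65.9
```

```bash
python3 - <<'E'
from h import *
s=get_state();print(s['time'],s['tool_pos'],s['gripper_width'],s['grip_force'],s['ft_force'].round(1),s['joint_pos'].round(2))
p=s['tool_pos'];delta([p[0],p[1],.09],None,s);delta([.498,-.027,.09],vert(62),s)
E
```

```text
24.6 [ 0.49762002 -0.19768662 -0.03244073] 0.7125658320516934 65.89899829758679 [-1.4  0.4  6.3] [ 0.34  0.6  -0.02  1.99  0.02  0.56 -0.47]
dpos mm [   0.2    0.2 -122.4] turn None
dpos mm [ 121.7 -119.7 -122.5] turn [   0.2    0.  -106.8]
```

>>> apply_moves:
  motion:
    - {"delta_pos": [0,0,-30],"turn": [0,0,0]}
    - {"delta_pos": [0,0,-70],"turn": [0,0,-8]}
    - {"delta_pos": [0,0,-110],"turn": [0,0,-16]}
    - {"delta_pos": [10,-10,-122],"turn": [0,0,-24]}
    - {"delta_pos": [30,-30,-122],"turn": [0,0,-32]}
    - {"delta_pos": [50,-50,-122],"turn": [0,0,-40]}
    - {"delta_pos": [75,-75,-122],"turn": [0,0,-48]}
    - {"delta_pos": [95,-94,-122],"turn": [0,0,-56]}
    - {"delta_pos": [112,-110,-122],"turn": [0,0,-64]}
    - {"delta_pos": [121,-119,-122],"turn": [0,0,-72]}

```text
time: 25.6
tool_pos: [0.497, -0.0251, 0.0888]
ee_rot: [1.624, 2.689, 0.002]
ft_force: [0.7, -0.8, -0.6]
gripper_width: 0.717
grip_force: 65.7
```

>>> apply_moves:
  motion:
    - {"delta_pos": [0,0,0],"turn": [0,0,-8]}
    - {"delta_pos": [0,0,0],"turn": [0,0,-16]}
    - {"delta_pos": [0,0,0],"turn": [0,0,-24]}
    - {"delta_pos": [0,0,0],"turn": [0,0,-32]}
    - {"delta_pos": [0,0,0],"turn": [0,0,-35]}
    - {"delta_pos": [0,0,0],"turn": [0,0,-35]}
    - {"delta_pos": [0,0,0],"turn": [0,0,-35]}
    - {"delta_pos": [0,0,0],"turn": [0,0,-35]}

```text
time: 26.4
tool_pos: [0.4972, -0.0278, 0.0886]
ee_rot: [0.755, 3.049, 0.001]
ft_force: [0.6, 0.1, -0.8]
gripper_width: 0.719
grip_force: 65.7
```

```bash
python3 - <<'E'
from h import *
from lid import lid
s=get_state();d=camera('wrist');save(d,'w11.png');print(s['time'],s['tool_pos'],s['joint_pos'].round(2),s['gripper_width'],R.from_rotvec(s['ee_rot']).as_matrix().round(3).tolist())
delta([.497,-.0265,.06],vert(62),s)
# white line on crown, plane z = TCP+.0324+.04
z=s['tool_pos'][2]+.0724;c=s['tool_pos'][:2];W,gm,wm,rc=lid(d,s,c,z)
P=W[wm][:,:2]-c;P=P[np.hypot(*P.T)<.03];print(len(P));
g=gm.reshape(201,201);w=wm.reshape(201,201)
for i in range(200,-1,-7): print(''.join('W' if w[i,j] else 'g' if g[i,j] else '.' for j in range(0,201,4)))
E
```

```text
26.4 [ 0.49716755 -0.02778209  0.08861597] [ 0.42  0.38 -0.5   2.02  0.25  0.8   0.86] 0.7190285354556316 [[-0.884, 0.467, 0.001], [0.467, 0.884, 0.0], [-0.001, 0.001, -1.0]]
dpos mm [ 0.8  1.  28.6] turn [0.  0.  0.2]
599
...................................................
...................................................
...................................................
...................................................
................................W..................
.........WWW................g....W.................
.....WWWWWWWWW.ggggggggggggggggg...................
...WWWWWWW.ggggggggggggggggggggggggg...............
...WWWWWWWggggggggggggggggggggggggggggg............
...WWWWW.gggggggggggggggggggggggggggggggg..........
...WWW.Wggggggggggggggggggggggggggggggggg..........
...WWW.ggggggggggggggggggggggggggggggggggg.........
....WWWggggggggggggggggggggggggggggggWWWW..........
......WWgggggggggggggggggggggggWWWWWWWWW...........
........gggggggggggggggggggggWWWWWWWWggg...........
.........gggggggggggggggggggggWgggggggg............
.........gggggggggggggggggggggggggggggg............
..........gggggggggggggggggggggggggggg.............
...........gggggggggggggggggggggggggg..............
............gggggggggggggggggggggggg...............
..............gggggggggggggggggggg.................
...............gggggggggggggggggg..................
...................ggggggggggggg...................
...............WW.....ggggggggg....................
.........................gg........................
...................................................
...................................................
...................................................
...................................................
```

>>> apply_moves:
  motion:
    - {"delta_pos": [1,1,20],"turn": [0,0,0]}
    - {"delta_pos": [1,1,38],"turn": [0,0,0]}
    - {"delta_pos": [1,1,44],"turn": [0,0,0]}
    - {"delta_pos": [1,1,44],"turn": [0,0,0]}
    - {"delta_pos": [1,1,44],"turn": [0,0,0]}

```text
time: 26.95
tool_pos: [0.4973, -0.0262, 0.0451]
ee_rot: [0.753, 3.049, 0.001]
ft_force: [0.9, -0.4, -0.6]
gripper_width: 0.719
grip_force: 65.7
```

>>> apply_moves:
  motion:
    - {"delta_pos": [0,0,3],"turn": [0,0,0]}
    - {"delta_pos": [0,0,6],"turn": [0,0,0]}
    - {"delta_pos": [0,0,6],"turn": [0,0,0]}

```text
time: 27.25
tool_pos: [0.4968, -0.0264, 0.0386]
ee_rot: [0.754, 3.049, 0.001]
ft_force: [0.2, 0.7, -0.8]
gripper_width: 0.718
grip_force: 65.7
```

>>> apply_moves:
  motion:
    - {"delta_pos": [0,0,2],"turn": [0,0,0]}
    - {"delta_pos": [0,0,4],"turn": [0,0,0]}
    - {"delta_pos": [0,0,4],"turn": [0,0,0]}

```text
time: 27.55
tool_pos: [0.4966, -0.0263, 0.0343]
ee_rot: [0.753, 3.05, 0.001]
ft_force: [-0.9, 0.2, -2.1]
gripper_width: 0.715
grip_force: 65.7
```

>>> apply_moves:
  motion:
    - {"delta_pos": [0,0,1],"turn": [0,0,0]}
    - {"delta_pos": [0,0,2],"turn": [0,0,0]}
    - {"delta_pos": [0,0,2],"turn": [0,0,0]}

```text
time: 27.85
tool_pos: [0.4969, -0.0263, 0.0334]
ee_rot: [0.753, 3.049, -0.0]
ft_force: [-4.1, 0.6, 9.2]
gripper_width: 0.716
grip_force: 67.2
```

```bash
python3 - <<'E'
from h import *
s=get_state();print(s['time'],s['tool_pos'],s['ft_force'].round(1),s['moment'].round(2),s['joint_pos'].round(2))
E
```

```text
27.85 [ 0.49686647 -0.02631569  0.03343235] [-4.1  0.6  9.2] [ 0.12  0.85 -0.06] [ 0.38  0.47 -0.46  2.05  0.32  0.69  0.8 ]
```

>>> apply_moves:
  motion:
    - {"delta_pos": [0,0,-0.5],"turn": [0,0,-7]}
    - {"delta_pos": [0,0,-0.5],"turn": [0,0,-14]}
    - {"delta_pos": [0,0,-0.5],"turn": [0,0,-21]}
    - {"delta_pos": [0,0,-0.5],"turn": [0,0,-28]}
    - {"delta_pos": [0,0,-0.5],"turn": [0,0,-35]}
    - {"delta_pos": [0,0,-0.5],"turn": [0,0,-42]}
    - {"delta_pos": [0,0,-0.5],"turn": [0,0,-47]}
    - {"delta_pos": [0,0,-0.5],"turn": [0,0,-50]}
    - {"delta_pos": [0,0,-0.5],"turn": [0,0,-50]}
    - {"delta_pos": [0,0,-0.5],"turn": [0,0,-50]}

```text
time: 28.85
tool_pos: [0.4959, -0.0258, 0.0333]
ee_rot: [0.606, -3.082, -0.001]
ft_force: [-2.8, 1.1, 6.1]
gripper_width: 0.716
grip_force: 66.6
```

```bash
python3 - <<'E'
from h import *
s=get_state();T=R.from_rotvec(s['ee_rot']).as_matrix();print(s['time'],s['tool_pos'],s['ft_force'].round(1),s['moment'].round(2),np.degrees(np.arctan2(T[1,1],T[0,1])),s['joint_pos'].round(2),s['gripper_width'])
E
```

```text
28.85 [ 0.4959213  -0.02582878  0.03331013] [-2.8  1.1  6.1] [ 0.2   0.92 -0.1 ] 112.25869724889793 [ 0.54  0.52 -0.66  2.04  0.48  0.73  1.54] 0.7164010336798501
```

>>> apply_moves:
  motion:
    - {"delta_pos": [0,0,1.5],"turn": [0,0,0]}
    - {"delta_pos": [0,0,3],"turn": [0,0,0]}
    - {"delta_pos": [0,0,3],"turn": [0,0,0]}

```text
time: 29.15
tool_pos: [0.4971, -0.0255, 0.0318]
ee_rot: [-0.607, 3.081, -0.001]
ft_force: [-6.0, 2.5, 19.3]
gripper_width: 0.721
grip_force: 68.8
```

>>> apply_moves:
  motion:
    - {"delta_pos": [0,0,-2],"turn": [0,0,0]}
    - {"delta_pos": [0,0,-2],"turn": [0,0,0]}
    - {"delta_pos": [0,0,-2],"turn": [0,0,0]}
    - {"delta_pos": [0,0,-2],"turn": [0,0,0]}
  jaw: -0.7

```text
time: 29.55
tool_pos: [0.4968, -0.0265, 0.0319]
ee_rot: [-0.605, 3.082, 0.001]
ft_force: [-0.4, -0.2, 0.4]
gripper_width: 0.846
grip_force: 0.0
```

```bash
python3 - <<'E'
from h import *
from lid import lid
s=get_state();d=camera('wrist');save(d,'w12.png');print(s['time'],s['tool_pos'],s['gripper_width'])
J=np.array([.498,-.027])
# compare crown-edge hypotheses: octagon corners for crown heights
o=[]
for z0 in (.066,.058,.053):
    z=z0+.04;c=J
    W,gm,wm,rc=lid(d,s,c,z);g=gm.reshape(201,201);w=wm.reshape(201,201)
    m=(gm|wm)&(np.hypot(*(W[:,:2]-c).T)<.045);P=W[m][:,:2];print(z0,'min/max',P.min(0),P.max(0))
    V=W[wm][:,:2]-c;V=V[(np.hypot(*V.T)<.03)&(np.hypot(*V.T)>.008)];print(' white az',np.degrees(np.median(np.arctan2(V[:,1],V[:,0]))),len(V))
sc=camera('scene');save(sc,'s2.png')
a=cv2.resize(sc['image'][180:280,240:350],(440,400));b=cv2.resize(d['image'][130:400,170:470],(360,324));b=np.vstack([b,np.zeros((76,360,3),np.uint8)])
cv2.imwrite('pics/mix.png',np.hstack([a,b])[...,::-1])
t=camera('top');save(t,'t2.png')
E
```

```text
29.55 [ 0.49681662 -0.02649101  0.03188105] 0.8456300177010011
0.066 min/max [ 0.4545 -0.07  ] [0.524  0.0145]
 white az 78.17851165939288 489
0.058 min/max [ 0.4555 -0.068 ] [0.531  0.0075]
 white az 66.25050550713323 603
0.053 min/max [ 0.4565 -0.06  ] [0.535  0.0105]
 white az 59.62087398863179 623
```

View pics/mix.png

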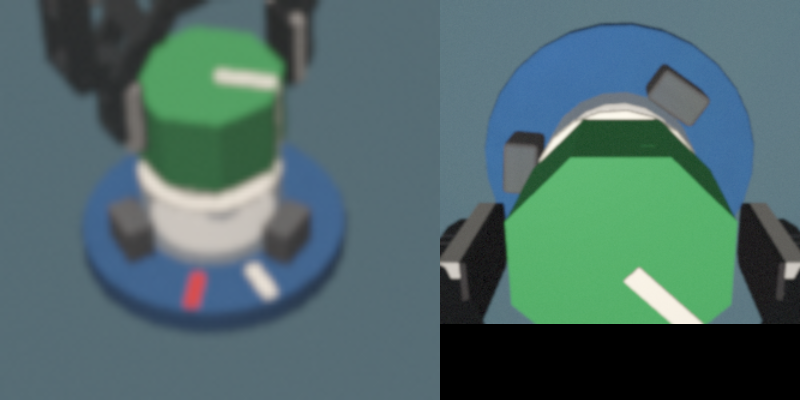

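The lid dropped. Its white line is at about 66°, which fits only the 58 mm rim height, and the scene view shows the rim just above the shoulder. Lower the fingers, regrip, and screw clockwise.

>>> apply_moves:
  motion:
    - {"delta_pos": [0,0,3],"turn": [0,0,0]}
    - {"delta_pos": [0,0,6],"turn": [0,0,0]}
    - {"delta_pos": [0,0,6],"turn": [0,0,0]}

```text
time: 30.0
tool_pos: [0.4964, -0.0263, 0.0255]
ee_rot: [0.606, -3.083, -0.001]
ft_force: [-0.6, 0.4, -0.2]
gripper_width: 0.852
grip_force: 0.0
```

>>> apply_moves:
  motion:
    - {"delta_pos": [0,0,0],"turn": [0,0,0]}
    - {"delta_pos": [0,0,0],"turn": [0,0,0]}
    - {"delta_pos": [0,0,0],"turn": [0,0,0]}
    - {"delta_pos": [0,0,0],"turn": [0,0,0]}
  jaw: 1
  force: 60

```text
time: 30.4
tool_pos: [0.497, -0.0264, 0.0262]
ee_rot: [-0.606, 3.082, 0.0]
ft_force: [-0.0, -0.7, 0.8]
gripper_width: 0.715
grip_force: 65.0
```

>>> apply_moves:
  motion:
    - {"delta_pos": [0,0,0],"turn": [0,0,6]}
    - {"delta_pos": [0,0,0],"turn": [0,0,12]}
    - {"delta_pos": [0,0,0],"turn": [0,0,18]}
    - {"delta_pos": [0,0,0.2],"turn": [0,0,24]}
    - {"delta_pos": [0,0,0.7],"turn": [0,0,30]}
    - {"delta_pos": [0,0,1.3],"turn": [0,0,36]}
    - {"delta_pos": [0,0,1.9],"turn": [0,0,42]}
    - {"delta_pos": [0,0,2.5],"turn": [0,0,48]}

```text
time: 31.2
tool_pos: [0.4983, -0.0266, 0.0244]
ee_rot: [0.706, 3.058, 0.001]
ft_force: [0.9, -0.8, 5.9]
gripper_width: 0.716
grip_force: 65.5
```

```bash
cat > s.py <<'E'
from h import *
s=get_state();T=R.from_rotvec(s['ee_rot']).as_matrix();print(s['time'],s['tool_pos'],s['ft_force'].round(1),s['moment'].round(2),np.degrees(np.arctan2(T[1,1],T[0,1])),s['joint_pos'].round(2),s['gripper_width'],s['grip_force'])
E
python3 s.py
```

```text
31.2 [ 0.49834309 -0.02657975  0.02439089] [ 0.9 -0.8  5.9] [-0.23 -0.28  0.06] 63.99837404798444 [ 0.37  0.49 -0.45  2.05  0.34  0.67  0.82] 0.715748814968522 65.5307587981224
```

>>> apply_moves:
  motion:
    - {"delta_pos": [0,0,0.6],"turn": [0,0,6]}
    - {"delta_pos": [0,0,1.2],"turn": [0,0,12]}
    - {"delta_pos": [0,0,1.8],"turn": [0,0,18]}
    - {"delta_pos": [0,0,2.4],"turn": [0,0,24]}
    - {"delta_pos": [0,0,2.7],"turn": [0,0,29]}
    - {"delta_pos": [0,0,2.7],"turn": [0,0,33]}
    - {"delta_pos": [0,0,2.7],"turn": [0,0,36]}
    - {"delta_pos": [0,0,2.7],"turn": [0,0,36]}

```text
time: 32.0
tool_pos: [0.4976, -0.0265, 0.0212]
ee_rot: [1.612, 2.695, 0.002]
ft_force: [1.1, -1.5, 1.2]
gripper_width: 0.717
grip_force: 65.1
```

```bash
python3 s.py
```

```text
32.0 [ 0.49761069 -0.0264897   0.02117482] [ 1.1 -1.5  1.2] [-0.2  -0.2   0.04] 28.23010029648938 [ 0.25  0.47 -0.3   2.06  0.22  0.64  0.29] 0.7165615887446989 65.06618231534958
```

>>> apply_moves:
  motion:
    - {"delta_pos": [0,0,0],"turn": [0,0,2]}
    - {"delta_pos": [0,0,0],"turn": [0,0,4]}
    - {"delta_pos": [0,0,0],"turn": [0,0,4]}

```text
time: 32.3
tool_pos: [0.4976, -0.0267, 0.0211]
ee_rot: [1.702, 2.638, 0.001]
ft_force: [2.7, -3.6, 2.3]
gripper_width: 0.72
grip_force: 65.3
```

```bash
python3 s.py
```

```text
32.3 [ 0.49757435 -0.02667149  0.02114872] [ 2.7 -3.6  2.3] [-0.71 -0.44  1.32] 24.328917153115373 [ 0.23  0.47 -0.28  2.06  0.21  0.64  0.24] 0.7196845829428804 65.25310635566711
```

The stop is felt (moment z 1.3 N m, 5 mm lower than at the drop). Release and lift off to check.

>>> apply_moves:
  motion:
    - {"delta_pos": [0,0,0],"turn": [0,0,0]}
    - {"delta_pos": [0,0,0],"turn": [0,0,0]}
    - {"delta_pos": [0,0,0],"turn": [0,0,0]}
    - {"delta_pos": [0,0,-30],"turn": [0,0,0]}
    - {"delta_pos": [0,0,-70],"turn": [0,0,0]}
    - {"delta_pos": [0,0,-110],"turn": [0,0,0]}
    - {"delta_pos": [0,0,-120],"turn": [0,0,0]}
    - {"delta_pos": [0,0,-120],"turn": [0,0,0]}
    - {"delta_pos": [0,0,-120],"turn": [0,0,0]}
  jaw: -1

```text
time: 33.2
tool_pos: [0.4958, -0.0265, 0.1399]
ee_rot: [-1.706, -2.637, 0.0]
ft_force: [0.6, -0.1, 0.3]
gripper_width: 0.999
grip_force: 0.0
```

```bash
python3 - <<'E'
from h import *
from lid import lid
s=get_state();d=camera('wrist');save(d,'w13.png');print(s['time'],s['tool_pos'],s['gripper_width'],s['ft_force'].round(1))
J=np.array([.498,-.027])
for z0 in (.066,.058,.053):
    W,gm,wm,rc=lid(d,s,J,z0+.04);V=W[wm][:,:2]-J;V=V[(np.hypot(*V.T)<.029)&(V[:,0]>.005)]
    u=cv2.fitLine(V.astype(np.float32),2,0,.001,.001).ravel();print(z0,'az line',np.degrees(np.arctan(u[1]/u[0])),'mid az',np.degrees(np.median(np.arctan2(V[:,1],V[:,0]))),len(V))
print(jar(d,s))
t=camera('top')
for n in 'chip_box','flux_bottle','solder_reel','lid': print(n,[(np.round(x['at'],3),round(x['p'],2)) for x in find_in(t,n)[:1]])
E
```

```text
33.2 [ 0.49576529 -0.0264718   0.13985559] 0.9986420997834344 [ 0.6 -0.1  0.3]
0.066 az line -17.319038 mid az -5.414821895489463 646
0.058 az line -17.716143 mid az -12.264773727892393 695
0.053 az line -17.694159 mid az -16.240199201957378 700
[array([ 0.4985729 , -0.02669125]), np.float64(0.05920728334215056), ('red', np.float64(nan)), ('white', np.float64(16.329297161228528))]
chip_box [(array([0.685, 0.147, 0.009]), 0.79)]
flux_bottle [(array([ 0.688, -0.144,  0.063]), 0.6)]
solder_reel [(array([0.7  , 0.016, 0.04 ]), 0.85)]
lid []
  return _methods._mean(a, axis=axis, dtype=dtype,
  ret = ret.dtype.type(ret / rcount)
```

```bash
python3 -c "
from bench import *
print(close_job())"
```

```text
the job is handed in; nothing more can be done
None
```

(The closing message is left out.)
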